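# Hang the cutting templates on their hook, largest first

### The job

Put the three cutting templates away on the hook by their eyes, largest first: the large blue one, then the medium yellow, then the small red. Rest each on the bar and slide it back until it bears on the sprung stop or on the template behind it, press it home there for a moment with a firm but gentle push (about 10 N; at least 5 N, never more than 25 N) before taking the next, and leave all three hanging close together with the hand clear. Lower them on without dropping or ramming the hook (never over 80 N on it), and leave the other things on the table alone.

Things in the scene. Friction and masses are not known exactly. Their poses are not given: they have to be found in the camera images.
- large_grip (a point): LARGE template: blue plate 150 (y) x 100 (z) x 10 (x), about 360 g, upright in the rack. Point in its wooden handle (24 y, 30 x, 44 z), 16 below the top. Below the point: aluminium bridge 36 wide, 28 to 36; eye along x, 24 wide, 30 deep, 36 to 70; plate's lower edge 180. x along the eye, z up, front = back. Pinch the 24 mm width (y) from above.
- medium_grip (a point): MEDIUM template: yellow plate 115 (y) x 85 (z) x 10 (x), about 270 g, upright in the rack. Point in its wooden handle (24 y, 30 x, 44 z), 16 below the top. Below the point: aluminium bridge 36 wide, 28 to 36; eye along x, 24 wide, 30 deep, 36 to 70; plate's lower edge 165. x along the eye, z up, front = back. Pinch the 24 mm width (y) from above.
- small_grip (a point): SMALL template: red plate 80 (y) x 70 (z) x 10 (x), about 190 g, upright in the rack. Point in its wooden handle (24 y, 30 x, 44 z), 16 below the top. Below the point: aluminium bridge 36 wide, 28 to 36; eye along x, 24 wide, 30 deep, 36 to 70; plate's lower edge 150. x along the eye, z up, front = back. Pinch the 24 mm width (y) from above.
- rack: fixed plywood rack 176 (x) x 120 (y), 48 high, origin at the centre of its underside. Three slots along its y at x = -62, 0, +62: 14 wide, floor at 10, rims at 48, open at both y ends. Each holds one template, in any order, axes parallel to the rack's.
- hook: steel hook: level round bar 10 mm thick. Origin on the table; the bar's axis runs along this x axis, 200 above the origin, from the post (x = +105) to -x; its free end, towards the robot, bends up from x = -75 to -90 (top 217 high). A hung template has the bar through its eye, bridge resting on it, handle point 241 high. Threaded level past the bend along +x, the handle point is best 256 high.
- hook_bar (a point): point on the axis of the hook's bar, 15 mm behind the bend of the open end (hook x = -60 mm), 200 mm above the table
- stand: fixed steel stand of the hook, same origin and axes: base 10 high, post at x = +105 to +127, 220 high. On the bar is a collar with a round black sprung stop, 48 across. It is set anywhere along 25 mm and is NOT measured: its face lies between x = +40 and +65. Find it by feel: it yields about 1 mm per 3 N, at most 12 mm. Each hung template takes 30 mm of bar.
- cutter_mid (a point): bystander, leave alone: rotary cutter, orange handle with a steel wheel, 150 long, 45 high at the wheel; the point is at its middle
- pattern_weight_mid (a point): bystander, leave alone: round black steel pattern weight, 56 across, 26 high; the point is at its middle
- thread_spool_mid (a point): bystander, leave alone: blue thread spool, 30 across, 40 high, standing; the point is at its middle
- marker_mid (a point): bystander, leave alone: black marker pen lying, 120 long, 12 thick; the point is at its middle
- pin_tin_mid (a point): bystander, leave alone: flat round closed tin, 72 across, 22 high; the point is at its middle
- chalk_box_mid (a point): bystander, leave alone: small cardboard box of chalk, 60 x 40 x 22; the point is at its middle
There are look-alikes about, which are no part of the job. What is shaped like the part that bears large_grip but orange is not meant.

How it is judged:
By the outcome, as a careful person would: the job done as asked, in the order asked, and still so for the second after the job is handed in, with the robot touching nothing.
It also fails if it takes over 72 s, if anything falls off the work surface, if the arm or the gripper's body presses on something with over 40 N, if the wrist force passes 120 N, or if a joint passes its speed limit or range.

### The arm

A 6-joint arm with a two-finger parallel gripper is mounted at the origin on the work surface. World frame = base frame: x ahead of the robot, y to its left, z up, the work surface at z = 0. Lengths are in mm, angles in degrees, forces in N, time in s.
With the tool pointing down it reaches from about 350 to 850 mm from the base axis. Payload 8.1 kg.
Tool frame: the origin (TCP) lies midway between the tips of the shut fingers; the grasp point (between the pads) lies 19 mm behind it; z points along the fingers, y is the direction in which the jaws open and shut (so a half turn about z gives the same grasp; the last joint's range is limited). The gripper opens to 85 mm and grips with 20 to 120 N. Pads are 22 mm wide; open, the fingers measure 114 mm over their backs; the gripper's body (76 mm by 85 mm) begins 54 mm behind the grasp point. The pads swing forward as they close: fully open they stand 13 mm farther back than shut.
Start: joints at [-80.18, 7.471, 85.268, -0, 87.261, -4.893], TCP at [152.412, -580.324, 205.092] pointing down, gripper open.
Joint ranges: [-169.43, 169.43], [-51.17, 129.36], [1.28, 143.12], [-76.62, 256.62], [0, 156.53], [-152.29, 152.29]. Speed limits (degrees/s): [136.94, 136.94, 159.86, 180, 180, 180].

### API

Orientations are given as [roll, pitch, yaw] about the fixed x, y, z axes, in that order (R = Rz(yaw) Ry(pitch) Rx(roll)).
In Python, from bench import r gives the robot as it stands.
- The arm moves only by the shell command python3 -m jog 'ROWS' [FORCE]. ROWS is JSON, a list of rows, each a list of 5 numbers: the shift along the tool's x, y, z in m, then the turn about the tool's z in rad, then the opening, from 0 (shut) to 1 (fully open). A call has 1 to 20 rows; each row is the pose to reach, as a shift and turn from the pose measured when the call began, along the tool's axes at that moment; what a row does not reach only later rows make up. A row lasts 1/10 s, in which the tool goes at most 50 mm and 8.59 degrees, less where a joint would pass 70% of its speed; a pose out of reach is approached as far as the arm can. A call with a gripper value outside its range is refused whole. The fingers move at their own pace and stop on an object; FORCE is the grip in N (left out, the last holds). Time passes only in rows, so rows that repeat a pose let the fingers close. It gives the time, the measured TCP pose, the force and the opening at its end, in the units of the state.
- r.sense(): the state, without advancing time (a new reading comes with each control period).
- r.snapshot(name): name is "scene" or "side" or "wrist"; returns a dict with "pixels" (420x560x3 uint8, red, green, blue), "K" (3x3 intrinsics, pixels), "R" (3x3) and "t" (3): a world point X has camera coordinates R X + t. Camera axes: x right, y down, z forward; pixel columns grow to the right and rows downward; lengths in mm; the calibration is good to about 2 mm. The wrist camera is an equidistant fisheye: a pixel r from the principal point sees the ray r / f radians off the axis. A picture is of the moment at which its call begins. There is no depth.
- r.hand_in(): hands the job in, once; it reports no verdict.
The state is a dict: "time": time; "joint_pos": joint angles; "qd": joint speeds; "joint_efforts": joint torques, N m; "tool_pos": TCP position; "tcp_rot": TCP orientation; "ft_force": force on the tool from outside, world axes, zero at the start; "wrist_torque": the same for the moment, N m; "finger_gap": finger opening in mm.
Only numpy, scipy, OpenCV 4.12 (cv2) and the standard library are available. Lean on these libraries where they do the work, as an engineer would, in place of code of your own. Each camera call takes 0.05 s, during which the arm holds its last target.

## Working session

There is one attempt and no reset: what is moved stays moved. The work goes in short steps, Python scripts to look and compute and a shell command to move; the robot and the scene stay as the last step left them, time stands still between calls to the robot, and variables do not carry over. Pictures are saved under pics/ and viewed, and the job is handed in when it is done.

```bash
mkdir -p pics; ls; python3 - <<'E'
from bench import r
import cv2
s=r.sense()
print({k:s[k] for k in s})
for n in ("scene","side","wrist"):
    d=r.snapshot(n); cv2.imwrite(f"pics/{n}0.png",d["pixels"][:,:,::-1]); print(n,d["K"],d["R"],d["t"])
E
```

```text
pics
{'time': 0.0, 'joint_pos': array([-8.01777548e+01,  7.51501416e+00,  8.53284589e+01, -1.10641526e-03,
        8.72626579e+01, -4.89318020e+00]), 'qd': array([ 2.40860272e-02,  9.99722701e-02,  4.83773289e-02, -1.21092845e-01,
        2.36046497e-02,  2.32306424e-05]), 'joint_efforts': array([ 1.42938472e-03, -5.69409406e+01, -5.00546873e+01, -2.94092579e-04,
        1.45803590e-02, -6.41848533e-05]), 'tool_pos': array([ 152.32164186, -579.72455413,  204.0533304 ]), 'tcp_rot': array([-1.79894162e+02, -7.95175723e-03,  1.47154719e+01]), 'ft_force': array([-0.02304982,  0.26457867, -0.63710235]), 'wrist_torque': array([0.02588814, 0.00791539, 0.03764742]), 'finger_gap': 85.3011468684651}
scene [[469.87954426   0.         276.43618515]
 [  0.         469.87954426 212.71738043]
 [  0.           0.           1.        ]] [[-0.8016528   0.5976514   0.01286847]
 [ 0.30954933  0.43343387 -0.84635352]
 [-0.511402   -0.67449824 -0.53246607]] [ 439.73589009  -64.81070616 1682.61862826]
side [[429.64417738   0.         274.07683636]
 [  0.         429.64417738 213.26685828]
 [  0.           0.           1.        ]] [[ 0.97020956 -0.24207292  0.0097013 ]
 [-0.11504107 -0.49557755 -0.8609114 ]
 [ 0.21321109  0.83414842 -0.5086624 ]] [-548.30853836  188.38175772 1079.56367302]
wrist [[325.1922621    0.         276.43208462]
 [  0.         325.1922621  211.48964162]
 [  0.           0.           1.        ]] [[ 0.25347605 -0.96733806 -0.00264096]
 [-0.91442213 -0.24049908  0.32556468]
 [-0.31556625 -0.0801079  -0.94551608]] [-598.16251634  -42.35087294  381.36362139]
```

View pics/scene0.png

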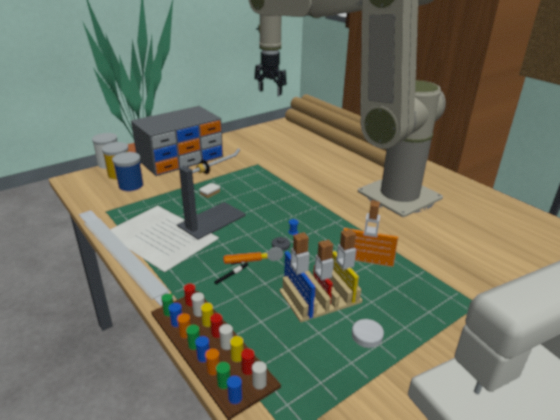

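View pics/side0.png

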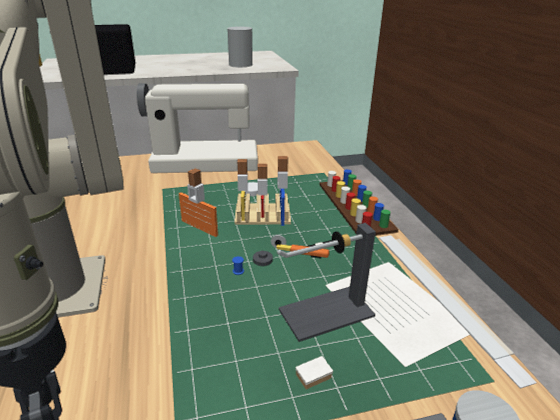

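View pics/wrist0.png

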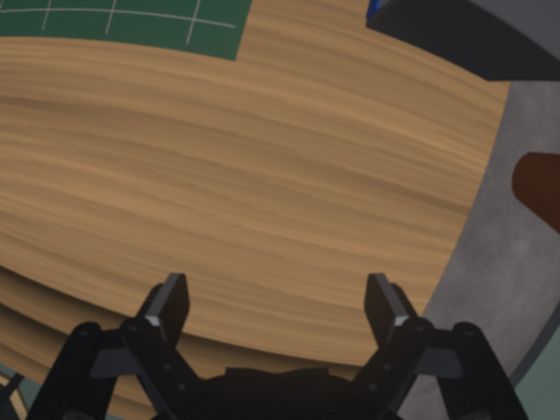

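The rack, around (320,275) in the scene view and (263,200) in the side view, holds blue, red and yellow. The orange look-alike stands alone at scene (375,245) and side (198,213). I'll enlarge the crops to confirm.

```bash
python3 - <<'E'
import cv2,numpy as np
a=cv2.imread("pics/scene0.png")[220:325,260:410]; a=cv2.resize(a,None,fx=5,fy=5,interpolation=cv2.INTER_CUBIC); cv2.imwrite("pics/c1.png",a)
b=cv2.imread("pics/side0.png")[145:235,170:310]; b=cv2.resize(b,None,fx=5.5,fy=5.5,interpolation=cv2.INTER_CUBIC); cv2.imwrite("pics/c2.png",b)
c=cv2.imread("pics/side0.png")[215:345,260:400]; c=cv2.resize(c,None,fx=4.5,fy=4.5,interpolation=cv2.INTER_CUBIC); cv2.imwrite("pics/c3.png",c)
c=cv2.imread("pics/scene0.png")[140:250,160:270]; c=cv2.resize(c,None,fx=5,fy=5,interpolation=cv2.INTER_CUBIC); cv2.imwrite("pics/c4.png",c)
E
```

```text
(no output)
```

View pics/c1.png

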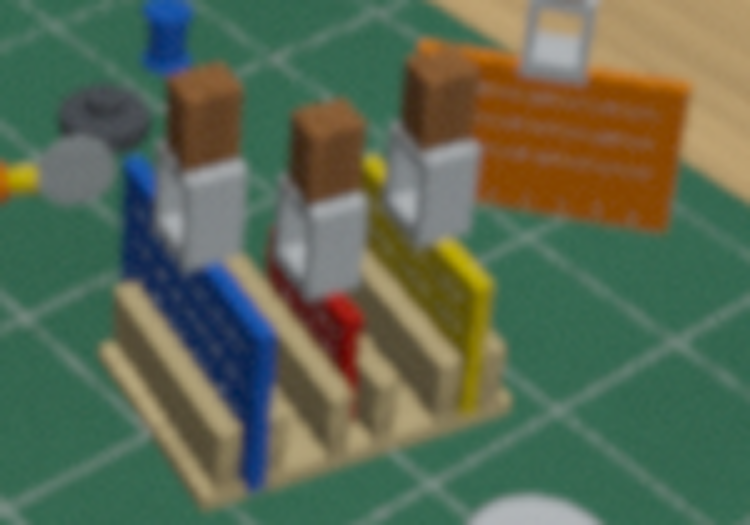

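View pics/c2.png

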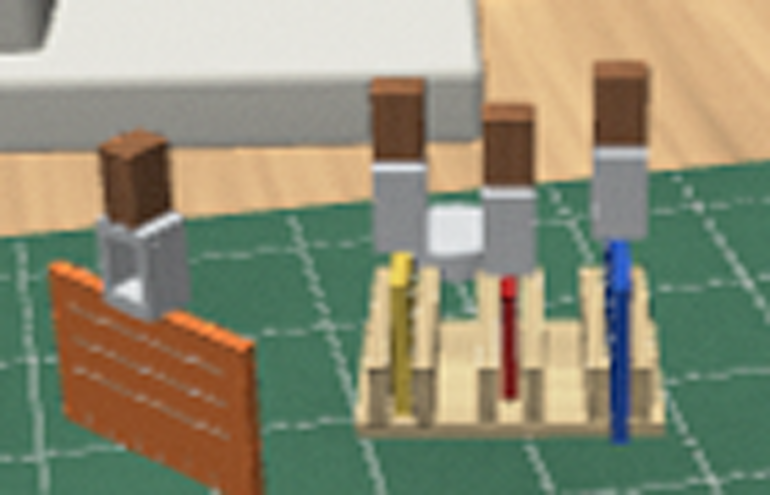

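View pics/c3.png

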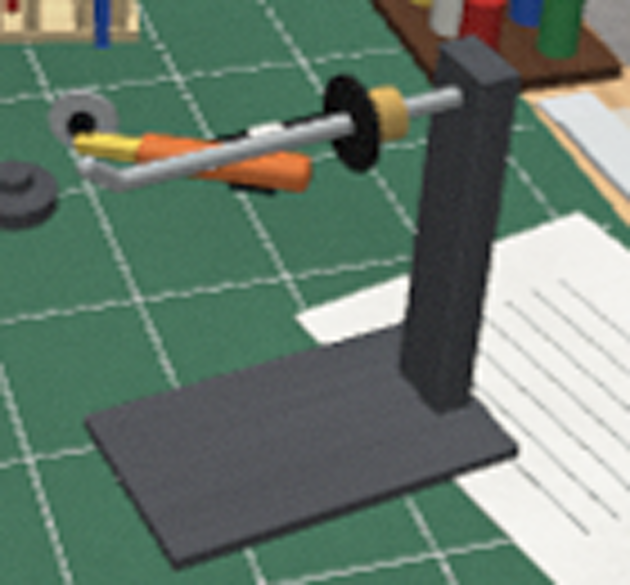

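View pics/c4.png

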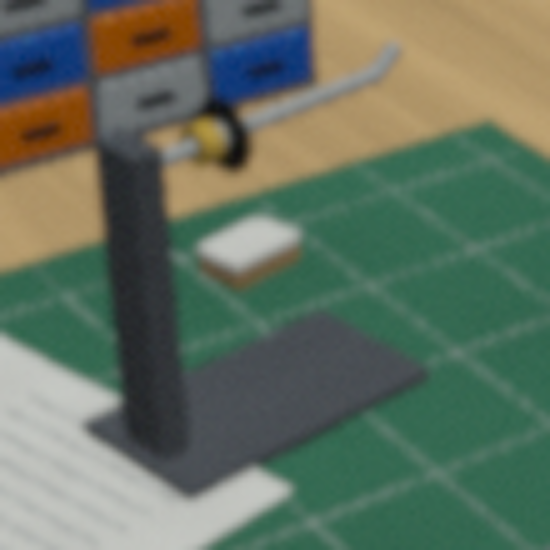

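```bash
cat > h.py <<'E'
import numpy as np,cv2
from bench import r
def cam(n):
    d=r.snapshot(n); return d
def ray(d,p):
    K,R,t=[np.array(d[k],float) for k in("K","R","t")]
    v=R.T@np.linalg.inv(K)@np.array([p[0],p[1],1.]); return -R.T@t, v/np.linalg.norm(v)
def tri(a,pa,b,pb):
    (o1,v1),(o2,v2)=ray(a,pa),ray(b,pb)
    s=np.linalg.lstsq(np.c_[v1,-v2],o2-o1,rcond=None)[0]
    p,q=o1+s[0]*v1,o2+s[1]*v2
    return (p+q)/2,np.linalg.norm(p-q)
def onz(d,p,z):
    o,v=ray(d,p); return o+v*(z-o[2])/v[2]
def proj(d,X):
    c=np.array(d["R"])@X+np.array(d["t"]); u=np.array(d["K"])@c; return u[:2]/u[2]
E
python3 - <<'E'
from h import *
D={n:cam(n) for n in("scene","side")}
out={}
for n,roi in (("scene",(285,225,365,285)),("side",(230,150,295,200))):
    im=cv2.cvtColor(np.ascontiguousarray(D[n]["pixels"]),cv2.COLOR_RGB2HSV)
    m=cv2.inRange(im,(2,90,40),(16,255,165))
    x0,y0,x1,y1=roi; k=np.zeros_like(m);k[y0:y1,x0:x1]=m[y0:y1,x0:x1]
    cs,_=cv2.findContours(k,cv2.RETR_EXTERNAL,cv2.CHAIN_APPROX_NONE)
    L=[]
    for c in cs:
        if cv2.contourArea(c)<40: continue
        M=cv2.moments(c); L.append((M['m10']/M['m00'],M['m01']/M['m00'])); print(n,cv2.boundingRect(c),cv2.contourArea(c),L[-1])
    out[n]=sorted(L)
b=tri(D['scene'],out['scene'][0],D['side'],out['side'][-1]);print('blue',b)
re=tri(D['scene'],out['scene'][1],D['side'],out['side'][1]);print('red',re)
y=tri(D['scene'],out['scene'][2],D['side'],out['side'][0]);print('yel',y)
v=b[0]-y[0];print('rackyaw',np.degrees(np.arctan2(v[1],v[0])),np.linalg.norm(v[:2]))
e=tri(D['scene'],(235.6,154.4),D['side'],(287.8,255));p=tri(D['scene'],(192.6,171.4),D['side'],(362.7,236.8))
print(e,p);v=p[0]-e[0];print('hook',np.degrees(np.arctan2(v[1],v[0])),np.linalg.norm(v))
E
```

```text
scene (319, 241, 13, 19) 182.0 (324.86080586080584, 249.69505494505495)
scene (294, 234, 14, 19) 198.0 (300.1296296296296, 242.89141414141415)
scene (341, 228, 24, 33) 457.0 (354.11925601750545, 242.5047410649161)
side (258, 164, 9, 15) 103.5 (262.0708534621578, 170.6489533011272)
side (237, 159, 11, 15) 113.5 (242.01615271659324, 166.12628487518353)
side (278, 156, 10, 15) 123.0 (282.4918699186992, 163.1612466124661)
blue (array([643.23610731, 216.15646156, 185.07072227]), np.float64(0.6191856040981182))
red (array([585.11945628, 241.25248702, 154.8887272 ]), np.float64(0.994241822529574))
yel (array([524.03221218, 271.95665414, 165.56153026]), np.float64(10.705710581680082))
rackyaw -25.08462881211066 131.6177423760042
(array([ 524.34928108, -257.68095278,  199.52830427]), np.float64(6.717186690609187)) (array([ 694.94748495, -232.32970692,  201.34185142]), np.float64(15.76350384464494))
hook 8.452416473161682 172.481076591957
```

```bash
python3 - <<'E'
from h import *
D={n:cam(n) for n in("scene","side")}
im=cv2.cvtColor(np.ascontiguousarray(D["scene"]["pixels"]),cv2.COLOR_RGB2HSV)
m=cv2.inRange(im,(2,90,40),(12,205,165)); k=np.zeros_like(m);k[225:252,336:357]=m[225:252,336:357]
for y in range(225,255): print(''.join('#' if v else '.' for v in m[y,330:375]))
for n,f in(("side",(270,225,385,280)),("scene",(180,140,245,180))):
    x0,y0,x1,y1=f
    c=np.ascontiguousarray(D[n]["pixels"][y0:y1,x0:x1,::-1]); s=800//(x1-x0)
    cv2.imwrite(f"pics/bar_{n}.png",cv2.resize(c,None,fx=s,fy=s,interpolation=cv2.INTER_NEAREST)); print(n,s)
E
```

```text
.............................................
.............................................
.............................................
.............................................
.............................................
.............................................
.............................................
.............................................
.................................#...........
.................................#...........
..................................##.........
...................................#######...
.........................#.#.............####
............#................................
....................................####.....
......................................##.....
...................#.........................
.............................................
............#................................
...........#.................................
............#....................#...........
............#................................
......................#.##...................
.................#........#..................
..........................#..................
..........................##......#..........
..........................#...........##.....
..........................#...........#......
..........................#..................
.............................................
side 6
scene 12
```

View pics/bar_side.png

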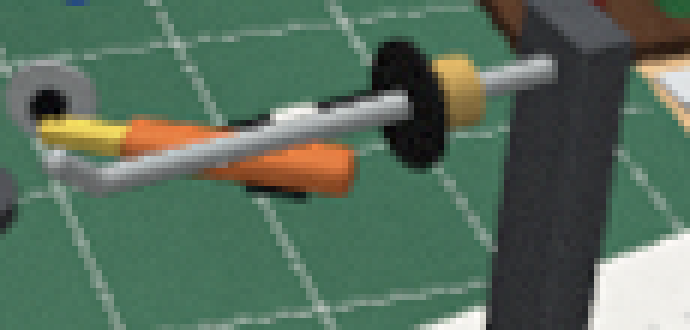

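View pics/bar_scene.png

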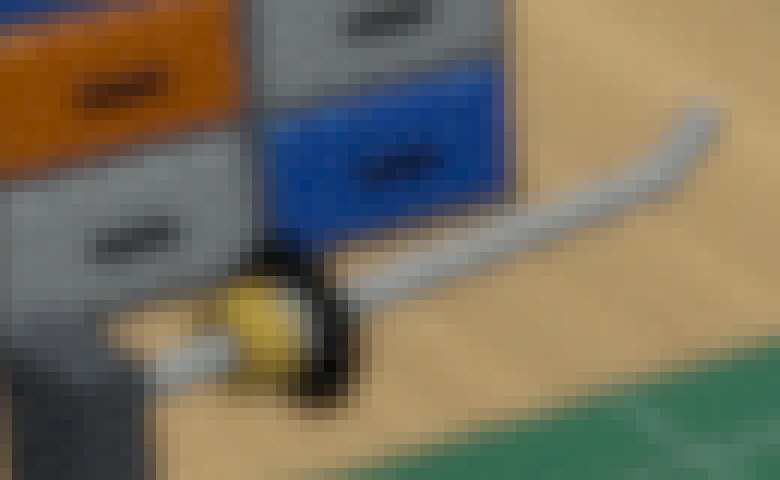

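```bash
python3 - <<'E'
from h import *
D={n:cam(n) for n in("scene","side")}
S=[(x/6-.5+270,y/6-.5+225) for x,y in((100,182),(250,142),(400,106),(480,86),(553,67))]
C=[(x/12-.5+180,y/12-.5+140) for x,y in((665,170),(500,234),(380,286),(160,370))]
for p in S: print('side',onz(D['side'],p,200).round(1))
for p in C: print('scene',onz(D['scene'],p,200).round(1))
a,b=onz(D['side'],S[0],200),onz(D['side'],S[-1],200);v=b-a;print(np.degrees(np.arctan2(v[1],v[0])),np.linalg.norm(v))
a,b=onz(D['scene'],C[0],200),onz(D['scene'],C[-1],200);v=b-a;print(np.degrees(np.arctan2(v[1],v[0])))
print('bend tri',tri(D['scene'],C[0],D['side'],S[0]))
# base corners check: side-view corners at z=10, from c3 crop
for p in((87,425),(180,565),(515,450)):
    print('base',onz(D['side'],(p[0]/4.5-.4+260,p[1]/4.5-.4+215),10).round(1))
for p in((322,312),(428,373),(190,495),(88,427)):
    print('base scene',onz(D['scene'],(p[0]/5-.4+160,p[1]/5-.4+140),10).round(1))
# yellow handle corner estimates, c1 crop
im=np.ascontiguousarray(D["scene"]["pixels"][222:256,334:364,::-1]);cv2.imwrite("pics/yh.png",cv2.resize(im,None,fx=17,fy=17,interpolation=cv2.INTER_NEAREST))
E
```

```text
side [ 523.8 -259.4  200. ]
side [ 580.7 -248.7  200. ]
side [ 639.5 -239.8  200. ]
side [ 672.1 -234.5  200. ]
side [ 702.8 -229.   200. ]
scene [ 520.  -262.5  200. ]
scene [ 575.5 -254.2  200. ]
scene [ 615.8 -245.7  200. ]
scene [ 683.2 -236.3  200. ]
9.620493442637935 181.6192850286561
9.11225555743605
bend tri (array([ 522.48146302, -260.27942415,  201.23903594]), np.float64(2.000229401280526))
base [ 523.8 -212.6   10. ]
base [ 543.  -315.7   10. ]
base [ 733.7 -281.6   10. ]
base scene [ 544.9 -304.5   10. ]
base scene [ 529.1 -197.6   10. ]
base scene [ 722.  -166.1   10. ]
base scene [ 738.4 -269.    10. ]
```

View pics/yh.png

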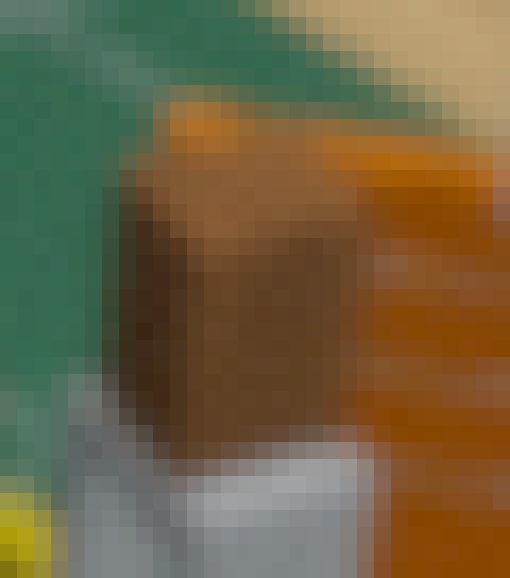

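```bash
python3 - <<'E'
from h import *
D={n:cam(n) for n in("scene","side")}
y=tri(D['scene'],(347.2,238.6),D['side'],(242.0,166.1));print('yel',y)
# orange: plate corners (top) z unknown; ground corners
c1=lambda p:(p[0]/5-.4+260,p[1]/5-.4+220); c2=lambda p:(p[0]/5.5-.4+170,p[1]/5.5-.4+145)
print('orange handle',tri(D['scene'],(374,211),D['side'],c2((135,178))))
for p in((50,265),(255,345)): print('orange top corners',onz(D['side'],c2(p),100))
# plate edges direction: blue plate bottom near/top edges in scene, z=110 (10+100)
print('blue top corners',[onz(D['scene'],c1(p),110).round(1) for p in((133,163),(265,335))])
print('red top edge',[onz(D['scene'],c1(p),80).round(1) for p in((275,250),(352,312))])
print('rack lower edges z=0/10',[onz(D['scene'],c1(p),10).round(1) for p in((105,345),(205,497),(510,395))])
d=r.snapshot('wrist');R=np.array(d['R']);print('wristcam',-R.T@np.array(d['t']))
E
```

```text
yel (array([525.10400721, 254.36637823, 170.47847861]), np.float64(1.03368487346135))
orange handle (array([376.77222452, 204.76380882, 172.07103217]), np.float64(1.52490080928209))
orange top corners [327.8005998  256.59980659 100.        ]
orange top corners [426.9360836 141.8357022 100.       ]
blue top corners [array([629.4, 147.9, 110. ]), array([660.6, 288.5, 110. ])]
red top edge [array([590.7, 216.8,  80. ]), array([591.3, 275.3,  80. ])]
rack lower edges z=0/10 [array([655. , 160.9,  10. ]), array([682.3, 277.4,  10. ]), array([509.7, 313.3,  10. ])]
wristcam [ 233.28406658 -558.52066048  373.73850664]
```

```bash
python3 -m jog '[[0,0,-0.05,0,1],[0.03,-0.03,-0.1,0.03,1],[0.08,-0.07,-0.12,0.06,1],[0.677,-0.645,-0.12,0.475,1],[0.677,-0.645,-0.12,0.475,1],[0.677,-0.645,-0.12,0.475,1],[0.677,-0.645,-0.12,0.475,1],[0.677,-0.645,-0.12,0.475,1],[0.677,-0.645,-0.12,0.475,1],[0.677,-0.645,-0.12,0.475,1],[0.677,-0.645,-0.12,0.475,1],[0.677,-0.645,-0.12,0.475,1],[0.677,-0.645,-0.12,0.475,1],[0.677,-0.645,-0.12,0.475,1],[0.677,-0.645,-0.12,0.475,1],[0.677,-0.645,-0.12,0.475,1],[0.677,-0.645,-0.12,0.475,1],[0.677,-0.645,-0.12,0.475,1],[0.677,-0.645,-0.12,0.475,1],[0.677,-0.645,-0.12,0.475,1]]' 80; python3 -c "
from bench import r;s=r.sense();print(s['tool_pos'],s['tcp_rot'],s['joint_pos'],s['ft_force'])"
```

```text
time: 2.6
tool_pos: [639.4, 209.7, 325.0]
tcp_rot: [-180.0, -0.0, -12.5]
ft_force: [1.3, -0.4, 0.5]
finger_gap: 85.1
[639.38148998 209.67420661 325.00512339] [-1.79994440e+02 -2.60915186e-02 -1.24976155e+01] [ 1.37959681e+01  1.83125237e+01  6.04425505e+01 -6.70074495e-03
  1.01219071e+02  1.16292277e+02] [ 1.28666492 -0.35408545  0.45770101]
```

```bash
cat >> h.py <<'E'
from scipy.spatial.transform import Rotation as Ro
def delta(tgt,yaw):
    s=r.sense(); R=Ro.from_euler('xyz',s['tcp_rot'],degrees=True).as_matrix()
    d=R.T@(np.array(tgt)-s['tool_pos'])
    print('shift mm',d.round(1),'turn rad',round(-np.radians((yaw-s['tcp_rot'][2]+180)%360-180),4),'at',s['tool_pos'].round(1),s['tcp_rot'].round(2),'F',s['ft_force'].round(1),'gap',round(s['finger_gap'],1),'t',round(s['time'],2))
def fproj(d,X):
    c=np.array(d["R"])@np.array(X,float)+np.array(d["t"]); th=np.arctan2(np.hypot(c[0],c[1]),c[2]); n=c[:2]/np.hypot(c[0],c[1]); K=np.array(d["K"])
    return K[:2,2]+K[0,0]*th*n
def fray(d,p):
    K,R,t=[np.array(d[k],float) for k in("K","R","t")]
    u=(np.array(p)-K[:2,2])/K[0,0]; th=np.linalg.norm(u); v=np.r_[u/th*np.sin(th),np.cos(th)]
    return -R.T@t,R.T@v
def fonz(d,p,z):
    o,v=fray(d,p); return o+v*(z-o[2])/v[2]
E
python3 - <<'E'
from h import *
d=r.snapshot('wrist'); cv2.imwrite('pics/w1.png',d['pixels'][:,:,::-1])
for X in((643.2,216.2,206),(585,241,176),(525,254.4,191)): print(fproj(d,X))
delta((643.2,216.2,171),-12.5)
E
```

```text
[269.32783565 193.00934582]
[259.5319241  241.41380907]
[260.07830105 296.99415661]
shift mm [  2.8  -0.3 149.3] turn rad 0.0042 at [641.  216.1 320.3] [-179.93    0.26  -12.26] F [-2.6  1.7 -3. ] gap 85.2 t 2.65
```

View pics/w1.png

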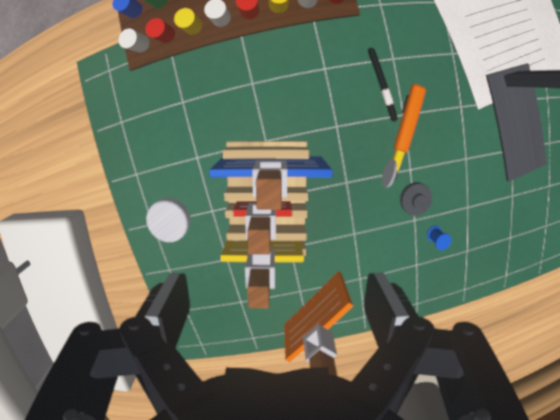

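Wrist view: the blue plate lies level (212–331,172), so the yaw is right. Its handle is at (269,190), where I predicted it. Descending and grasping.

```bash
python3 -m jog '[[0.003,0,0.03,0.004,1],[0.003,0,0.07,0.004,1],[0.003,0,0.1,0.004,1],[0.003,0,0.12,0.004,1],[0.003,0,0.135,0.004,1],[0.003,0,0.145,0.004,1],[0.003,0,0.149,0.004,1],[0.003,0,0.149,0.004,1],[0.003,0,0.149,0.004,1]]' 80; python3 - <<'E'
from h import *
d=r.snapshot('wrist'); cv2.imwrite('pics/w2.png',d['pixels'][:,:,::-1])
delta((643.2,216.2,171),-12.5)
E
```

```text
time: 3.55
tool_pos: [644.0, 216.0, 172.8]
tcp_rot: [-179.9, 0.1, -12.5]
ft_force: [0.5, -0.5, 0.0]
finger_gap: 84.8
shift mm [-0.9 -0.   1.9] turn rad 0.0002 at [644.1 216.  172.9] [-1.7987e+02  1.4000e-01 -1.2490e+01] F [-0.  -0.2  0. ] gap 85.3 t 3.6
```

View pics/w2.png

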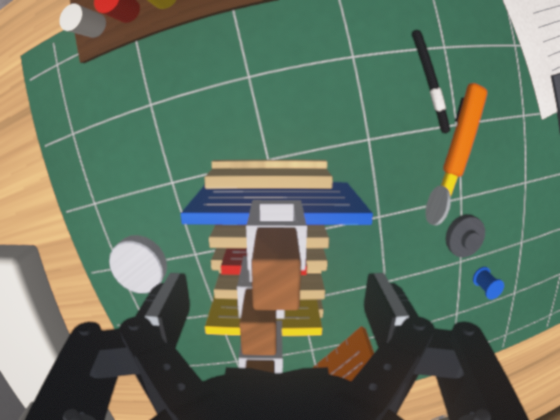

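Handle (252–299, 230–310) lies centred between the jaws. Closing.

```bash
python3 -m jog '[[0,0,0.002,0,0.6],[0,0,0.002,0,0.3],[0,0,0.002,0,0.1],[0,0,0.002,0,0],[0,0,0.002,0,0],[0,0,0.002,0,0],[0,0,0.002,0,0]]' 90; python3 - <<'E'
from h import *
delta((643.2,216.2,171),-12.5)
E
```

```text
time: 4.3
tool_pos: [644.4, 216.3, 171.5]
tcp_rot: [-179.8, 0.1, -12.5]
ft_force: [0.7, 1.5, 3.6]
finger_gap: 21.2
shift mm [-1.2  0.3  0.5] turn rad 0.0003 at [644.4 216.3 171.5] [-1.7983e+02  9.0000e-02 -1.2480e+01] F [0.7 1.5 3.6] gap 21.2 t 4.3
```

```bash
python3 -m jog '[[0,0,-0.01,0,0],[0,0,-0.03,0,0],[0,0,-0.06,0,0],[0,0,-0.1,0,0],[0,0,-0.135,0,0],[0,0,-0.135,0,0],[0,0,-0.135,0,0]]' 90; python3 - <<'E'
from h import *
d=r.snapshot('wrist'); cv2.imwrite('pics/w3.png',d['pixels'][:,:,::-1])
H=np.array([596.4,-247.5]);e=np.array([np.cos(np.radians(9.8)),np.sin(np.radians(9.8))])
print(H-170*e)
delta((430,-100,305),0)
delta((*(H-170*e),300),9.8)
E
```

```text
time: 5.0
tool_pos: [644.8, 215.8, 307.1]
tcp_rot: [-179.8, 0.0, -12.5]
ft_force: [0.1, -0.4, -4.3]
finger_gap: 20.9
[ 428.88065726 -276.43561486]
shift mm [-1.407e+02  3.544e+02 -3.000e-01] turn rad -0.218 at [644.1 215.6 304.9] [-179.89    0.19  -12.49] F [ 0.  -1.  -4.1] gap 21.1 t 5.05
shift mm [-103.6  526.9    4.3] turn rad -0.3891 at [644.1 215.6 304.9] [-179.89    0.19  -12.49] F [ 0.  -1.  -4.1] gap 21.1 t 5.05
```

View pics/w3.png

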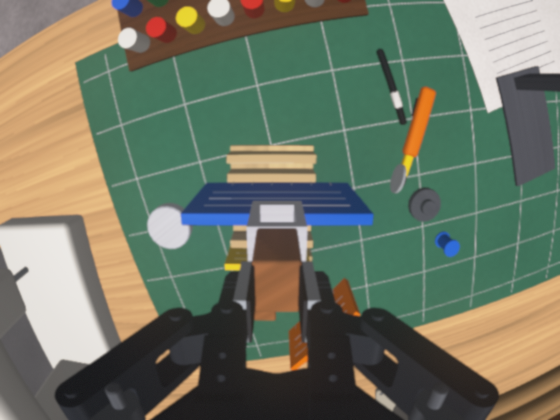

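The blue template is held upright. Carrying it to a point in front of the hook.

```bash
python3 -m jog '[[-0.01,0.02,0,-0.02,0],[-0.03,0.06,0,-0.05,0],[-0.045,0.105,0,-0.08,0],[-0.063,0.15,0,-0.11,0],[-0.08,0.195,0,-0.14,0],[-0.095,0.24,0,-0.17,0],[-0.113,0.285,0,-0.2,0],[-0.13,0.325,0,-0.23,0],[-0.135,0.36,0,-0.26,0],[-0.13,0.4,0,-0.29,0],[-0.12,0.44,0,-0.33,0],[-0.112,0.48,0,-0.36,0],[-0.106,0.51,0,-0.389,0],[-0.104,0.527,0.002,-0.389,0],[-0.104,0.527,0.002,-0.389,0],[-0.104,0.527,0.002,-0.389,0],[-0.104,0.527,0.002,-0.389,0],[-0.104,0.527,0.002,-0.389,0]]' 90; python3 - <<'E'
from h import *
for n in('wrist','side','scene'):
    d=r.snapshot(n); cv2.imwrite(f'pics/{n}4.png',d['pixels'][:,:,::-1])
H=np.array([596.4,-247.5]);e=np.array([np.cos(np.radians(9.8)),np.sin(np.radians(9.8))])
delta((*(H-130*e),237.5),9.8)
E
```

```text
time: 6.85
tool_pos: [428.8, -275.3, 302.2]
tcp_rot: [-179.8, 0.1, 9.9]
ft_force: [0.4, -0.2, -2.2]
finger_gap: 21.1
shift mm [40.1  0.9 64.9] turn rad 0.001 at [ 428.8 -275.8  302.5] [-1.7984e+02  1.2000e-01  9.8600e+00] F [ 0.1  0.  -2.9] gap 21.1 t 7.0
```

View pics/wrist4.png

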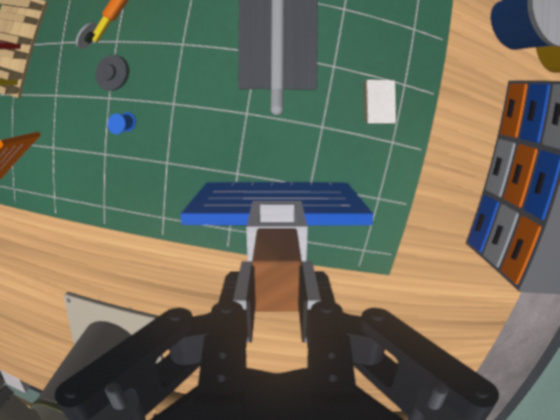

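View pics/side4.png

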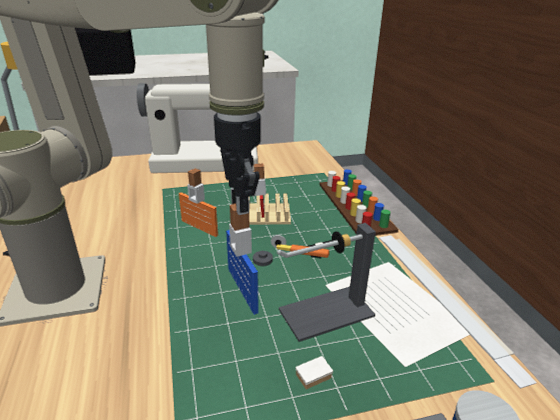

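Wrist view: the bar end is at (276,105) and the bar runs straight along column 276, in line with the tool. Lowering to the threading height.

```bash
python3 -m jog '[[0,0,0.02,0,0],[0,0.001,0.045,0,0],[0.01,0.001,0.06,0,0],[0.025,0.001,0.064,0,0],[0.04,0.001,0.065,0,0],[0.04,0.001,0.065,0,0],[0.04,0.001,0.065,0,0]]' 90; python3 - <<'E'
from h import *
for n in('wrist','side','scene'):
    d=r.snapshot(n); cv2.imwrite(f'pics/{n}5.png',d['pixels'][:,:,::-1])
    if n!='wrist':
        x0,y0=(225,180) if n=='side' else (200,110)
        cv2.imwrite(f'pics/{n}5c.png',cv2.resize(np.ascontiguousarray(d['pixels'][y0:y0+120,x0-5:x0+135,::-1]),None,fx=5,fy=5,interpolation=cv2.INTER_CUBIC))
H=np.array([596.4,-247.5]);e=np.array([np.cos(np.radians(9.8)),np.sin(np.radians(9.8))])
delta((*(H-45*e),237.5),9.8)
E
```

```text
time: 7.7
tool_pos: [468.5, -269.5, 237.4]
tcp_rot: [-179.8, 0.1, 9.9]
ft_force: [0.5, -0.1, -2.8]
finger_gap: 21.3
shift mm [85.4 -0.2  0. ] turn rad 0.0008 at [ 468.  -269.9  237.7] [-1.7986e+02  1.2000e-01  9.8400e+00] F [-0.4 -0.5 -3.1] gap 21.2 t 7.85
```

View pics/side5c.png

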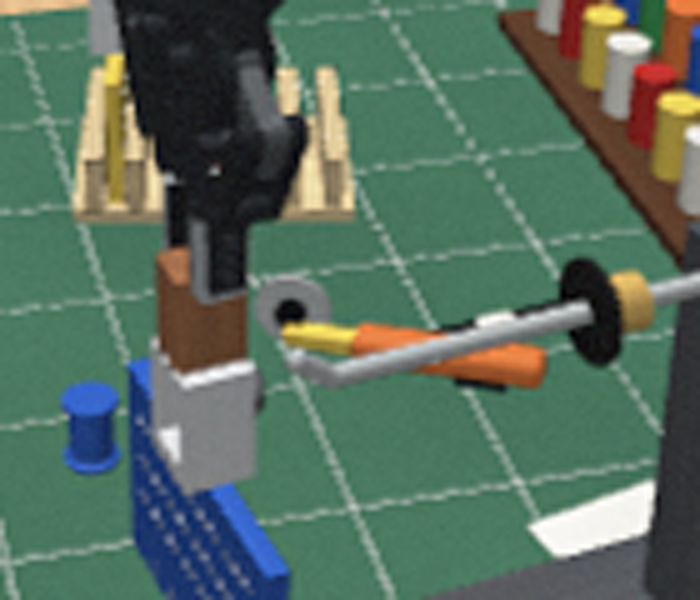

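View pics/scene5c.png

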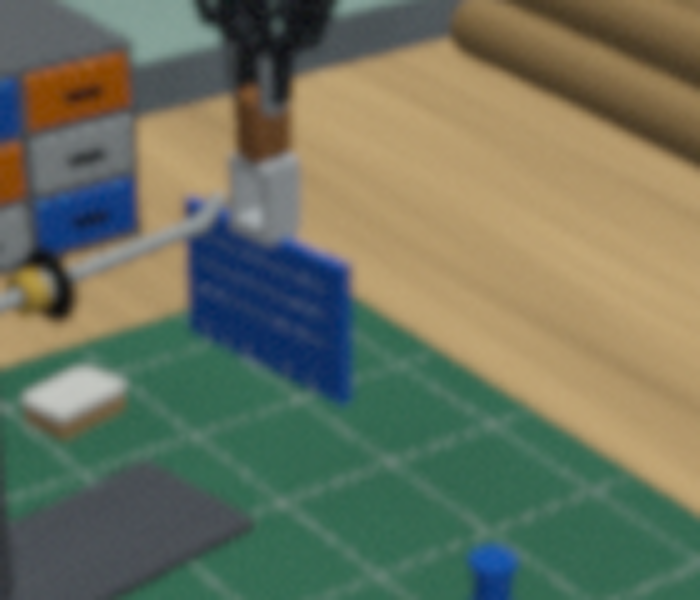

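View pics/wrist5.png

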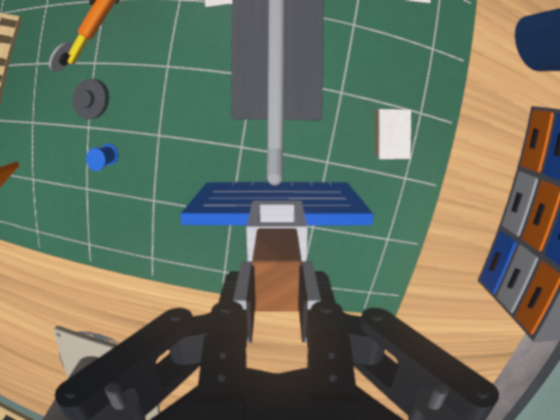

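Bar tip at col 275 against eye at col 277: centred within about 1 mm. Threading slowly.

```bash
python3 -m jog '[[0.008,0,0,0,0],[0.016,0,0,0,0],[0.024,0,0,0,0],[0.03,0,0,0,0],[0.035,0,0,0,0],[0.035,0,0,0,0]]' 90; python3 - <<'E'
from h import *
d=r.snapshot('wrist'); cv2.imwrite('pics/w6.png',d['pixels'][150:270,200:350,::-1].repeat(4,0).repeat(4,1))
d=r.snapshot('side');cv2.imwrite('pics/s6.png',cv2.resize(np.ascontiguousarray(d['pixels'][180:300,220:360,::-1]),None,fx=5,fy=5,interpolation=cv2.INTER_CUBIC))
H=np.array([596.4,-247.5]);e=np.array([np.cos(np.radians(9.8)),np.sin(np.radians(9.8))])
delta((*(H-45*e),237.5),9.8)
E
```

```text
time: 8.45
tool_pos: [503.1, -263.6, 237.5]
tcp_rot: [-179.8, 0.1, 9.9]
ft_force: [0.1, 0.4, -3.6]
finger_gap: 20.6
shift mm [50.3 -0.1 -0.1] turn rad 0.0011 at [ 502.5 -263.8  237.5] [-1.7985e+02  1.4000e-01  9.8600e+00] F [-0.8  0.8 -3.2] gap 20.7 t 8.55
```

View pics/w6.png

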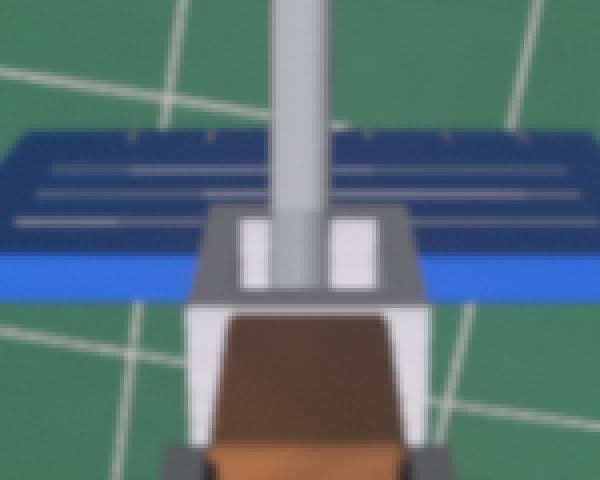

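View pics/s6.png

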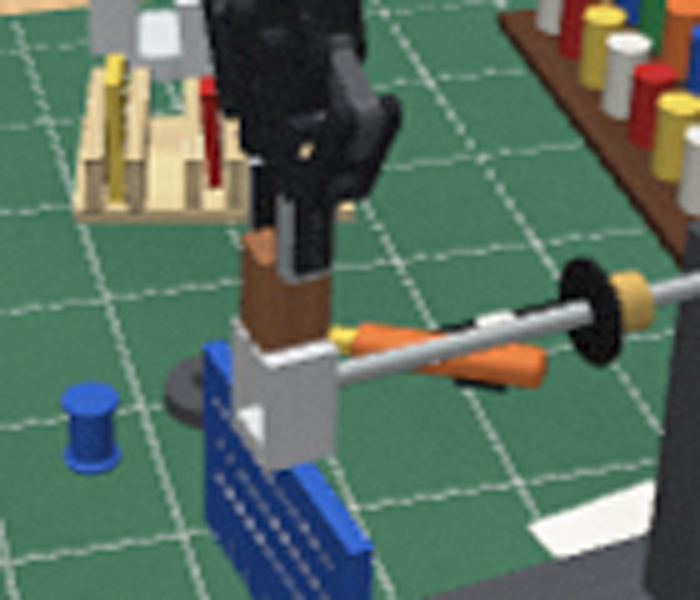

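The tip is in the eye, about 1.5 mm off centre, with no contact force. I'll nudge over and go past the bend.

```bash
python3 -m jog '[[0.006,-0.001,0,0,0],[0.014,-0.0015,0,0,0],[0.022,-0.0015,0,0,0],[0.03,-0.0015,0,0,0],[0.038,-0.0015,0,0,0],[0.046,-0.0015,0,0,0],[0.05,-0.0015,0,0,0],[0.05,-0.0015,0,0,0],[0.05,-0.0015,0,0,0]]' 90; python3 -m jog '[[0,0,0.004,0,0],[0,0,0.008,0,0],[0,0,0.01,0,0],[0,0,0.012,0,0],[0,0,0.012,0,0],[0,0,0.012,0,0]]' 90;python3 - <<'E'
from h import *
delta((552,-255.2,222.5),9.8)
E
```

```text
time: 9.45
tool_pos: [551.4, -253.8, 237.3]
tcp_rot: [-179.8, 0.2, 9.9]
ft_force: [0.6, 0.3, -3.8]
finger_gap: 20.9
time: 10.05
tool_pos: [551.3, -253.8, 225.3]
tcp_rot: [-179.8, 0.2, 9.9]
ft_force: [-0.8, -0.2, -3.8]
finger_gap: 20.9
shift mm [0.4 1.5 2.8] turn rad 0.0012 at [ 551.3 -253.8  225.3] [-1.7985e+02  1.6000e-01  9.8700e+00] F [-0.8 -0.2 -3.8] gap 20.9 t 10.05
```

```bash
python3 -m jog '[[0,0,0.001,0,0],[0,0,0.002,0,0],[0,0,0.002,0,0],[0,0,0.002,0,0]]' 90; python3 -m jog '[[0,0,0.001,0,0],[0,0,0.001,0,0],[0,0,0.001,0,0]]' 90
```

```text
time: 10.45
tool_pos: [551.3, -253.7, 223.2]
tcp_rot: [-179.8, 0.2, 9.9]
ft_force: [-0.6, -0.1, -2.1]
finger_gap: 21.3
time: 10.75
tool_pos: [551.4, -253.8, 222.4]
tcp_rot: [-179.9, 0.2, 9.9]
ft_force: [0.7, 0.6, -3.8]
finger_gap: 20.9
```

```bash
python3 -m jog '[[0,0,0.001,0,0],[0,0,0.001,0,0],[0,0,0.001,0,0]]' 90; python3 -m jog '[[0,0,0.001,0,0],[0,0,0.001,0,0],[0,0,0.001,0,0]]' 90; python3 - <<'E'
from h import *
d=r.snapshot('side');cv2.imwrite('pics/s7.png',cv2.resize(np.ascontiguousarray(d['pixels'][180:300,220:360,::-1]),None,fx=5,fy=5,interpolation=cv2.INTER_CUBIC))
delta((552,-255.2,222.5),9.8)
E
```

```text
time: 11.05
tool_pos: [551.6, -253.9, 222.2]
tcp_rot: [-179.9, 0.1, 9.9]
ft_force: [-1.4, 1.4, 3.9]
finger_gap: 20.9
time: 11.35
tool_pos: [551.8, -253.9, 222.2]
tcp_rot: [-179.9, 0.1, 9.9]
ft_force: [-2.6, 1.7, 6.6]
finger_gap: 20.9
shift mm [-0.   1.3 -0.3] turn rad 0.0013 at [ 551.8 -253.9  222.2] [-1.7992e+02  6.0000e-02  9.8700e+00] F [-2.8  1.4  5.9] gap 21.0 t 11.4
```

View pics/s7.png

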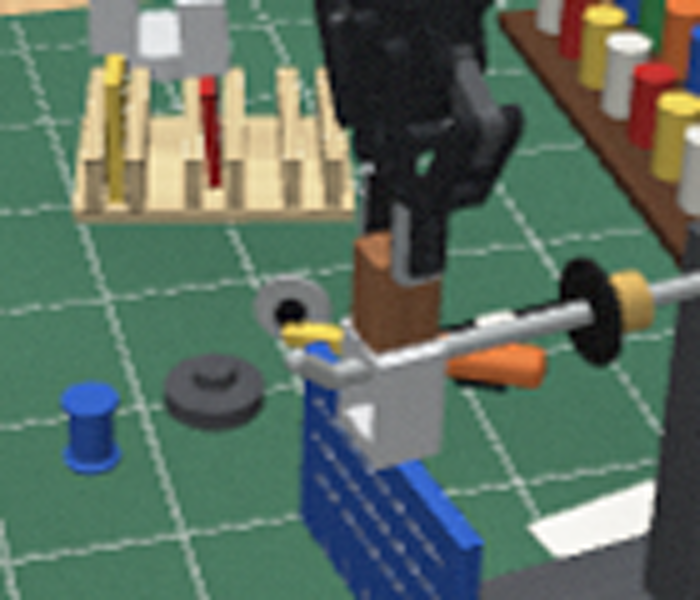

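Resting on the bar. Sliding back quickly to just short of the nearest possible stop position.

```bash
python3 -m jog '[[0.004,0,-0.0005,0,0],[0.012,0,-0.0005,0,0],[0.02,0,-0.0005,0,0],[0.03,0,-0.0005,0,0],[0.04,0,-0.0005,0,0],[0.05,0,-0.0005,0,0],[0.058,0,-0.0005,0,0],[0.063,0,-0.0005,0,0],[0.063,0,-0.0005,0,0],[0.063,0,-0.0005,0,0]]' 90; python3 -m jog '[[0.002,0,0,0,0],[0.004,0,0,0,0],[0.004,0,0,0,0]]' 90; python3 -m jog '[[0.002,0,0,0,0],[0.004,0,0,0,0],[0.004,0,0,0,0]]' 90
```

```text
time: 12.4
tool_pos: [614.0, -242.9, 222.4]
tcp_rot: [-179.9, 0.1, 9.9]
ft_force: [0.3, 0.5, -2.9]
finger_gap: 21.3
time: 12.7
tool_pos: [617.9, -242.3, 222.4]
tcp_rot: [-179.9, 0.1, 9.9]
ft_force: [-0.3, -0.5, -3.0]
finger_gap: 21.2
time: 13.0
tool_pos: [622.1, -241.5, 222.4]
tcp_rot: [-179.9, 0.0, 9.9]
ft_force: [-0.1, -0.7, -2.5]
finger_gap: 21.0
```

```bash
python3 -m jog '[[0.002,0,0,0,0],[0.004,0,0,0,0],[0.004,0,0,0,0]]' 90; python3 -m jog '[[0.002,0,0,0,0],[0.003,0,0,0,0],[0.003,0,0,0,0]]' 90; python3 -m jog '[[0.002,0,0,0,0],[0.003,0,0,0,0],[0.003,0,0,0,0]]' 90
```

```text
time: 13.3
tool_pos: [626.4, -240.8, 222.4]
tcp_rot: [-179.9, 0.0, 9.9]
ft_force: [1.1, 0.5, -2.5]
finger_gap: 21.0
time: 13.6
tool_pos: [628.7, -240.4, 222.4]
tcp_rot: [-179.9, 0.1, 9.9]
ft_force: [-5.3, -1.1, -0.3]
finger_gap: 21.1
time: 13.9
tool_pos: [630.3, -240.2, 222.5]
tcp_rot: [-179.9, 0.3, 9.8]
ft_force: [-9.2, -0.8, 2.0]
finger_gap: 21.1
```

```bash
python3 -m jog '[[0.0022,0,0,0,0],[0.0022,0,0,0,0],[0.0022,0,0,0,0],[0.0022,0,0,0,0],[0.0022,0,0,0,0]]' 90
```

```text
time: 14.4
tool_pos: [630.7, -240.1, 222.6]
tcp_rot: [-179.8, 0.5, 9.8]
ft_force: [-9.6, 0.1, 1.4]
finger_gap: 21.2
```

```bash
python3 -m jog '[[-0.001,0,0.0005,0,0],[-0.0025,0,0.0005,0,0],[-0.0025,0,0.0005,0,0]]' 90; python3 -m jog '[[0,0,0,0,0.15],[0,0,0,0,0.3],[0,0,0,0,0.5],[0,0,0,0,0.7],[0,0,0,0,0.9],[0,0,0,0,1],[0,0,0,0,1]]' 90; python3 - <<'E'
from h import *
d=r.snapshot('side');cv2.imwrite('pics/s8.png',cv2.resize(np.ascontiguousarray(d['pixels'][160:300,240:400,::-1]),None,fx=4,fy=4,interpolation=cv2.INTER_CUBIC))
d=r.snapshot('wrist');cv2.imwrite('pics/w8.png',d['pixels'][:,:,::-1])
delta((525.1,254.4,300),-12.5)
E
```

```text
time: 14.7
tool_pos: [628.1, -240.6, 222.4]
tcp_rot: [-179.8, 0.5, 9.8]
ft_force: [-3.3, -0.6, 1.6]
finger_gap: 20.8
time: 15.4
tool_pos: [628.2, -240.6, 222.5]
tcp_rot: [-179.8, 0.5, 9.8]
ft_force: [-0.3, 0.8, -0.6]
finger_gap: 85.5
shift mm [ -18.  -505.5  -75.9] turn rad 0.3892 at [ 628.1 -240.6  222.4] [-179.83    0.49    9.8 ] F [-0.3 -0.4 -0.4] gap 85.6 t 15.5
```

View pics/s8.png

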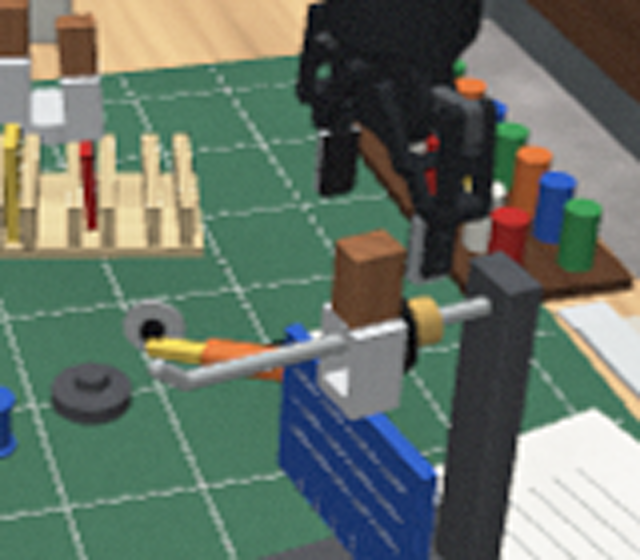

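View pics/w8.png

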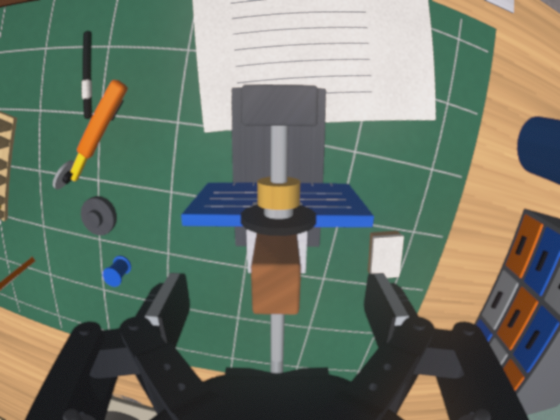

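Blue hangs level on the bar against the black disc. Its handle is at side crop (370,275). Going to yellow.

```bash
python3 -m jog '[[0,0,-0.03,0,1],[0,0,-0.06,0,1],[0,-0.03,-0.09,0.03,1],[-0.003,-0.07,-0.09,0.06,1],[-0.005,-0.11,-0.09,0.1,1],[-0.018,-0.506,-0.09,0.389,1],[-0.018,-0.506,-0.09,0.389,1],[-0.018,-0.506,-0.09,0.389,1],[-0.018,-0.506,-0.09,0.389,1],[-0.018,-0.506,-0.09,0.389,1],[-0.018,-0.506,-0.09,0.389,1],[-0.018,-0.506,-0.09,0.389,1],[-0.018,-0.506,-0.09,0.389,1],[-0.018,-0.506,-0.09,0.389,1],[-0.018,-0.506,-0.09,0.389,1],[-0.018,-0.506,-0.09,0.389,1],[-0.018,-0.506,-0.09,0.389,1],[-0.018,-0.506,-0.09,0.389,1]]' 90; python3 - <<'E'
from h import *
d=r.snapshot('wrist');cv2.imwrite('pics/w9.png',d['pixels'][:,:,::-1])
delta((525.1,254.4,156),-12.5)
E
```

```text
time: 17.3
tool_pos: [525.6, 253.6, 314.1]
tcp_rot: [180.0, 0.5, -12.6]
ft_force: [-0.6, 0.9, 0.6]
finger_gap: 85.4
shift mm [  0.8  -0.6 158.1] turn rad -0.0017 at [525.6 253.7 314.1] [179.97   0.51 -12.6 ] F [ 0.4 -0.2  0.1] gap 85.4 t 17.35
```

View pics/w9.png

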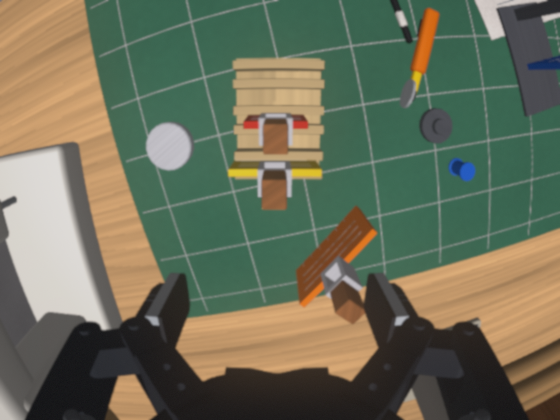

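```bash
python3 -m jog '[[0,0,0.03,0,1],[0,-0.001,0.07,0,1],[0,-0.001,0.105,0,1],[0,-0.001,0.13,0,1],[0,-0.001,0.145,0,1],[0,-0.001,0.154,0,1],[0,-0.001,0.158,0,1],[0,-0.001,0.158,0,1],[0,-0.001,0.158,0,1]]' 90; python3 - <<'E'
from h import *
d=r.snapshot('wrist'); cv2.imwrite('pics/w10.png',d['pixels'][:,:,::-1])
delta((525.1,254.4,156),-12.5)
E
```

```text
time: 18.25
tool_pos: [525.3, 255.3, 157.7]
tcp_rot: [-180.0, 0.4, -12.6]
ft_force: [-0.9, 0.3, -0.4]
finger_gap: 85.5
shift mm [0.  0.9 1.7] turn rad -0.0017 at [525.3 255.3 157.7] [-179.96    0.39  -12.6 ] F [ 0.1  0.1 -1.2] gap 85.2 t 18.3
```

View pics/w10.png

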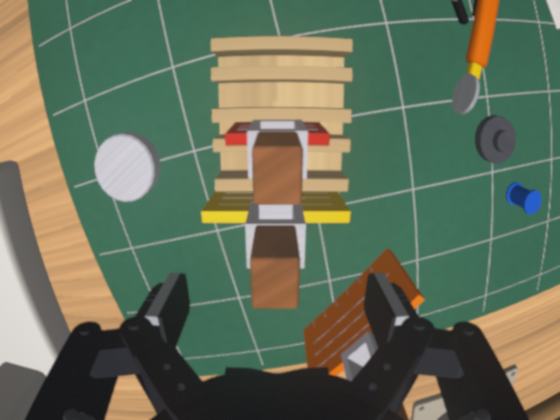

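Yellow's handle (252–299, 225–307) is centred. Grasping and lifting.

```bash
python3 -m jog '[[0,0,0.0015,0,0.6],[0,0,0.0015,0,0.3],[0,0,0.0015,0,0.1],[0,0,0.0015,0,0],[0,0,0.0015,0,0],[0,0,0.0015,0,0],[0,0,0.0015,0,0]]' 90; python3 -m jog '[[0,0,-0.01,0,0],[0,0,-0.03,0,0],[0,0,-0.06,0,0],[0,0,-0.1,0,0],[0,0,-0.145,0,0],[0,0,-0.15,0,0],[0,0,-0.15,0,0]]' 90; python3 - <<'E'
from h import *
d=r.snapshot('wrist'); cv2.imwrite('pics/w11.png',d['pixels'][:,:,::-1])
delta((428.9,-275.5,300),9.8)
E
```

```text
time: 19.0
tool_pos: [525.6, 255.6, 156.7]
tcp_rot: [-179.9, 0.4, -12.6]
ft_force: [0.3, 1.2, 3.5]
finger_gap: 21.0
time: 19.7
tool_pos: [527.2, 255.3, 308.7]
tcp_rot: [-179.8, 0.2, -12.6]
ft_force: [-0.4, -0.4, -3.4]
finger_gap: 21.1
shift mm [ 20.7 538.9   5.5] turn rad -0.3909 at [526.3 255.  306.2] [-179.94    0.38  -12.6 ] F [-0.5  0.4 -4. ] gap 20.9 t 19.75
```

View pics/w11.png

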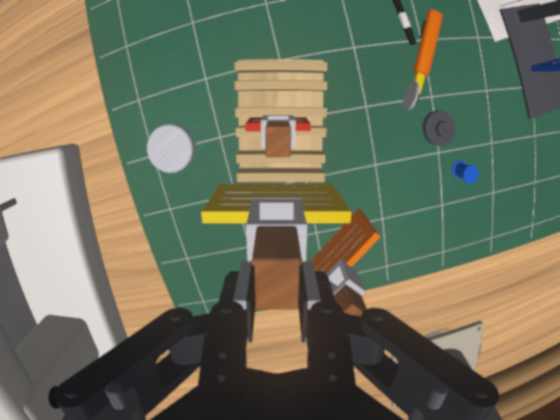

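```bash
python3 -m jog '[[0.005,0.02,0,-0.01,0],[0.005,0.06,0,-0.03,0],[0.005,0.105,0,-0.06,0],[0.005,0.15,0,-0.09,0],[0.005,0.195,0,-0.12,0],[0.005,0.24,0,-0.15,0],[0,0.285,0,-0.19,0],[0,0.325,0,-0.23,0],[0,0.365,0,-0.26,0],[0.005,0.405,0,-0.29,0],[0.01,0.445,0,-0.33,0],[0.015,0.485,0,-0.36,0],[0.02,0.52,0.002,-0.391,0],[0.021,0.539,0.004,-0.391,0],[0.021,0.539,0.004,-0.391,0],[0.021,0.539,0.004,-0.391,0],[0.021,0.539,0.004,-0.391,0]]' 90; python3 - <<'E'
from h import *
d=r.snapshot('wrist');cv2.imwrite('pics/w12.png',d['pixels'][:,:,::-1])
H=np.array([596.4,-247.5]);e=np.array([np.cos(np.radians(9.8)),np.sin(np.radians(9.8))]);n=np.array([-e[1],e[0]])
print(H-130*e+1.5*n)
delta((*(H-130*e+1.5*n),237.7),9.8)
E
```

```text
time: 21.45
tool_pos: [429.0, -274.4, 300.2]
tcp_rot: [-179.7, 0.4, 9.8]
ft_force: [-0.0, -1.1, -2.6]
finger_gap: 21.0
[ 468.04165895 -268.14912304]
shift mm [39.8  0.7 62.8] turn rad 0.0012 at [ 429.2 -274.5  300.8] [-179.73    0.37    9.87] F [ 0.2  0.2 -3.1] gap 21.0 t 21.5
```

View pics/w12.png

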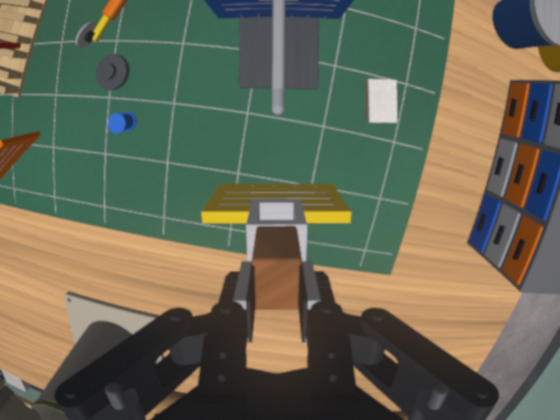

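```bash
python3 -m jog '[[0,0,0.02,0,0],[0,0,0.045,0,0],[0.01,0,0.06,0,0],[0.025,0.0005,0.063,0,0],[0.04,0.0005,0.063,0,0],[0.04,0.0005,0.063,0,0],[0.04,0.0005,0.063,0,0]]' 90; python3 -c "
from h import *
delta((502.7,-262.2,237.7),9.8)"
```

```text
time: 22.2
tool_pos: [468.7, -267.2, 237.4]
tcp_rot: [-179.7, 0.4, 10.0]
ft_force: [-0.3, -0.4, -3.1]
finger_gap: 21.2
shift mm [34.4  0.9 -0.5] turn rad 0.0027 at [ 468.7 -267.2  237.4] [-179.72    0.39    9.95] F [-0.3 -0.4 -3.1] gap 21.2 t 22.2
```

```bash
python3 -m jog '[[0.008,0.0005,0,0.002,0],[0.016,0.001,0,0.002,0],[0.024,0.001,0,0.002,0],[0.03,0.001,0,0.002,0],[0.034,0.001,0,0.002,0],[0.034,0.001,0,0.002,0]]' 90; python3 - <<'E'
from h import *
d=r.snapshot('wrist'); cv2.imwrite('pics/w13.png',d['pixels'][150:270,200:350,::-1].repeat(4,0).repeat(4,1))
d=r.snapshot('side');cv2.imwrite('pics/s13.png',cv2.resize(np.ascontiguousarray(d['pixels'][180:300,220:360,::-1]),None,fx=5,fy=5,interpolation=cv2.INTER_CUBIC))
delta((552,-253.8,237.7),9.8)
E
```

```text
time: 22.8
tool_pos: [502.8, -262.2, 237.0]
tcp_rot: [-179.7, 0.4, 9.9]
ft_force: [-0.3, -0.0, -3.6]
finger_gap: 20.7
shift mm [50.5  0.1 -1. ] turn rad 0.0008 at [ 502.3 -262.3  237.1] [-179.72    0.41    9.85] F [-1.1 -0.3 -3.6] gap 20.6 t 22.9
```

View pics/w13.png

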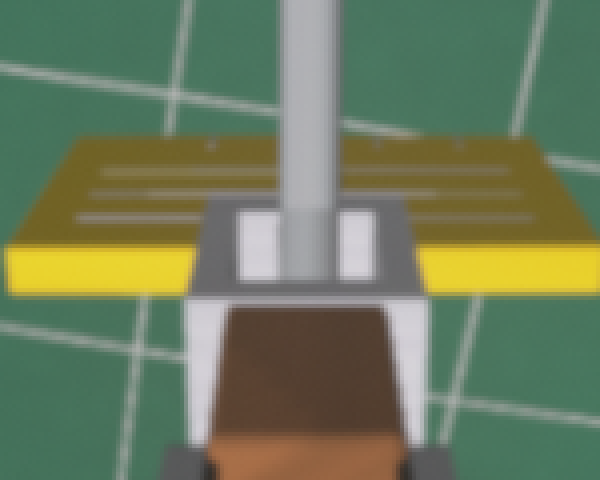

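View pics/s13.png

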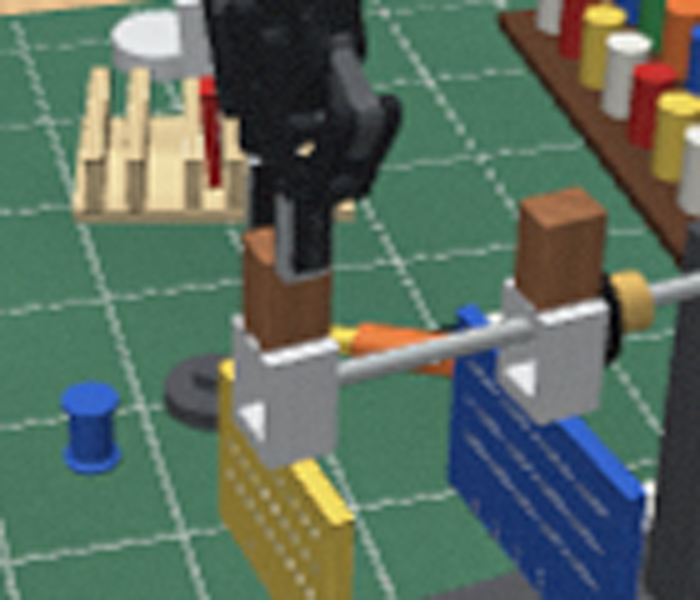

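The eye is centred on the bar: bar at 309, eye at 307 in the 4x crop. Going past the bend and lowering.

```bash
python3 -m jog '[[0.006,0,-0.0005,0,0],[0.014,0,-0.0005,0,0],[0.022,0,-0.0005,0,0],[0.03,0,-0.0005,0,0],[0.038,0,-0.0005,0,0],[0.046,0,-0.0005,0,0],[0.05,0,-0.0005,0,0],[0.05,0,-0.0005,0,0]]' 90; python3 -m jog '[[0,0,0.004,0,0],[0,0,0.008,0,0],[0,0,0.011,0,0],[0,0,0.013,0,0],[0,0,0.013,0,0],[0,0,0.013,0,0]]' 90; python3 -m jog '[[0,0,0.001,0,0],[0,0,0.001,0,0],[0,0,0.001,0,0]]' 90
```

```text
time: 23.7
tool_pos: [552.0, -253.6, 237.0]
tcp_rot: [-179.7, 0.4, 9.9]
ft_force: [-0.2, 0.1, -2.6]
finger_gap: 20.9
time: 24.3
tool_pos: [551.8, -253.5, 224.0]
tcp_rot: [-179.7, 0.4, 9.9]
ft_force: [0.2, 0.8, -2.8]
finger_gap: 21.3
time: 24.6
tool_pos: [551.9, -253.6, 223.2]
tcp_rot: [-179.7, 0.4, 9.9]
ft_force: [0.2, 0.6, -3.2]
finger_gap: 20.9
```

```bash
python3 -m jog '[[0,0,0.001,0,0],[0,0,0.001,0,0],[0,0,0.001,0,0]]' 90; python3 -m jog '[[0,0,0.001,0,0],[0,0,0.001,0,0],[0,0,0.001,0,0]]' 90;
```

```text
time: 24.9
tool_pos: [552.0, -253.6, 222.5]
tcp_rot: [-179.7, 0.4, 9.9]
ft_force: [-0.3, 0.1, -0.7]
finger_gap: 21.2
time: 25.2
tool_pos: [552.3, -253.7, 222.4]
tcp_rot: [-179.8, 0.3, 9.9]
ft_force: [-1.7, 1.5, 5.7]
finger_gap: 20.6
```

```bash
python3 -m jog '[[0.005,0,-0.0005,0,0],[0.013,0,-0.0005,0,0],[0.022,0,-0.0005,0,0],[0.03,0,-0.0005,0,0],[0.036,0,-0.0005,0,0],[0.038,0,-0.0005,0,0],[0.038,0,-0.0005,0,0]]' 90; python3 -m jog '[[0.002,0,0,0,0],[0.004,0,0,0,0],[0.004,0,0,0,0]]' 90; python3 -m jog '[[0.001,0,0,0,0],[0.003,0,0,0,0],[0.003,0,0,0,0]]' 90
```

```text
time: 25.9
tool_pos: [590.2, -247.0, 222.5]
tcp_rot: [-179.8, 0.3, 9.9]
ft_force: [0.3, 0.3, -0.8]
finger_gap: 20.7
time: 26.2
tool_pos: [594.2, -246.3, 222.5]
tcp_rot: [-179.8, 0.3, 9.9]
ft_force: [-2.1, -0.4, -0.2]
finger_gap: 21.0
time: 26.5
tool_pos: [596.9, -246.0, 222.5]
tcp_rot: [-179.8, 0.4, 9.9]
ft_force: [-4.0, -0.8, 2.2]
finger_gap: 21.1
```

```bash
python3 -m jog '[[0.001,0,0,0,0],[0.0025,0,0,0,0],[0.0025,0,0,0,0]]' 90; python3 -m jog '[[0.001,0,0,0,0],[0.0025,0,0,0,0],[0.0025,0,0,0,0]]' 90
```

```text
time: 26.8
tool_pos: [598.3, -245.7, 222.5]
tcp_rot: [-179.7, 0.5, 9.9]
ft_force: [-8.4, -0.7, 3.9]
finger_gap: 21.0
time: 27.1
tool_pos: [599.3, -245.6, 222.6]
tcp_rot: [-179.7, 0.7, 9.8]
ft_force: [-10.8, 0.2, 3.6]
finger_gap: 20.8
```

```bash
python3 -m jog '[[0.002,0,-0.0003,0,0],[0.0025,0,-0.0003,0,0],[0.0025,0,-0.0003,0,0],[0.0025,0,-0.0003,0,0],[0.0025,0,-0.0003,0,0]]' 90;  python3 -c "
from h import *
d=r.snapshot('side');cv2.imwrite('pics/s14.png',cv2.resize(np.ascontiguousarray(d['pixels'][160:300,240:400,::-1]),None,fx=4,fy=4,interpolation=cv2.INTER_CUBIC))"
```

```text
time: 27.6
tool_pos: [599.7, -245.5, 222.7]
tcp_rot: [-179.7, 0.9, 9.8]
ft_force: [-12.6, -0.8, 4.2]
finger_gap: 20.8
```

View pics/s14.png

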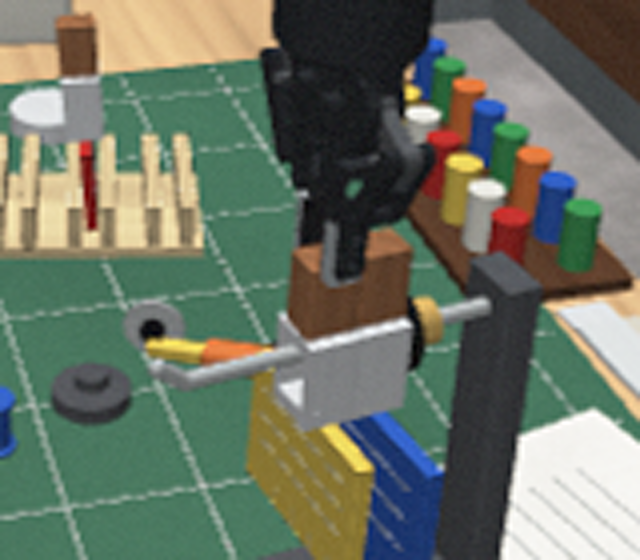

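Yellow bears flush on blue under about 12 N. Easing off, then releasing.

```bash
python3 -m jog '[[-0.001,0,0,0,0],[-0.0025,0,0,0,0],[-0.0025,0,0,0,0]]' 90; python3 -m jog '[[0,0,0,0,0.15],[0,0,0,0,0.3],[0,0,0,0,0.5],[0,0,0,0,0.7],[0,0,0,0,0.9],[0,0,0,0,1],[0,0,0,0,1]]' 90; python3 - <<'E'
from h import *
d=r.snapshot('side');cv2.imwrite('pics/s15.png',cv2.resize(np.ascontiguousarray(d['pixels'][160:300,240:400,::-1]),None,fx=4,fy=4,interpolation=cv2.INTER_CUBIC))
d=r.snapshot('wrist');cv2.imwrite('pics/w15.png',d['pixels'][:,:,::-1])
delta((585.1,241.3,300),-12.5)
E
```

```text
time: 27.95
tool_pos: [597.3, -245.9, 222.6]
tcp_rot: [-179.7, 0.9, 9.8]
ft_force: [-3.7, -0.1, -0.3]
finger_gap: 20.9
time: 28.65
tool_pos: [597.3, -245.9, 222.6]
tcp_rot: [-179.7, 0.9, 9.8]
ft_force: [-0.2, 0.1, -0.4]
finger_gap: 85.4
shift mm [  69.5 -482.6  -75.6] turn rad 0.3888 at [ 597.3 -245.8  222.5] [-179.65    0.89    9.78] F [ 0.2 -1.   0.2] gap 85.3 t 28.75
```

View pics/s15.png

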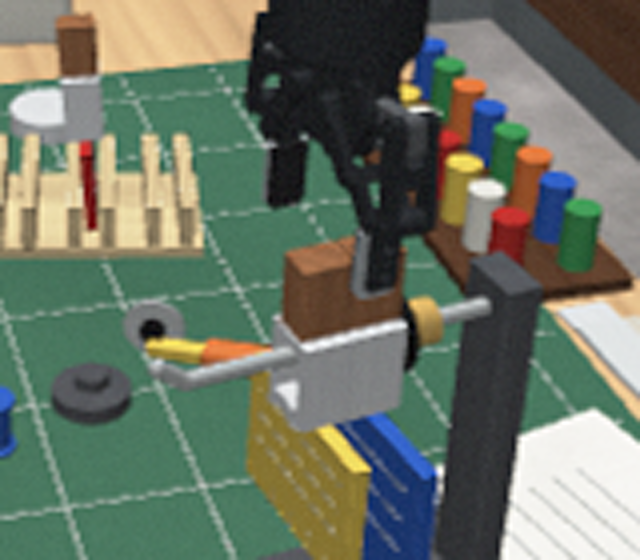

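View pics/w15.png

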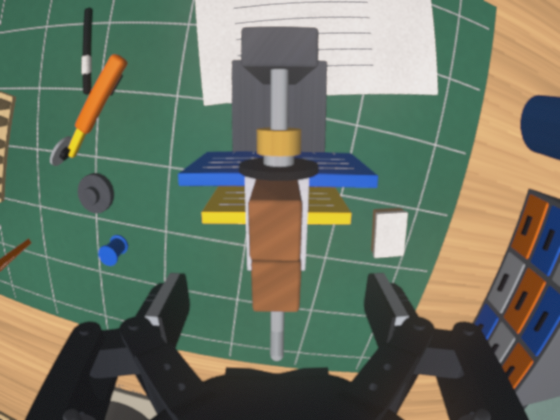

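Both hang together. Wrist view: handles at (275,225) and (275,285). Fetching red.

```bash
python3 -m jog '[[0,0,-0.03,0,1],[0,0,-0.06,0,1],[0,-0.03,-0.09,0.03,1],[0.01,-0.07,-0.09,0.06,1],[0.016,-0.11,-0.09,0.1,1],[0.07,-0.483,-0.09,0.389,1],[0.07,-0.483,-0.09,0.389,1],[0.07,-0.483,-0.09,0.389,1],[0.07,-0.483,-0.09,0.389,1],[0.07,-0.483,-0.09,0.389,1],[0.07,-0.483,-0.09,0.389,1],[0.07,-0.483,-0.09,0.389,1],[0.07,-0.483,-0.09,0.389,1],[0.07,-0.483,-0.09,0.389,1],[0.07,-0.483,-0.09,0.389,1],[0.07,-0.483,-0.09,0.389,1],[0.07,-0.483,-0.09,0.389,1],[0.07,-0.483,-0.09,0.389,1]]' 90; python3 - <<'E'
from h import *
delta((585.1,241.3,141),-12.5)
E
```

```text
time: 30.55
tool_pos: [586.1, 240.5, 314.6]
tcp_rot: [180.0, 0.9, -12.6]
ft_force: [0.3, 0.1, -0.2]
finger_gap: 85.5
shift mm [  1.7  -0.6 173.6] turn rad -0.002 at [586.1 240.5 314.6] [179.99   0.94 -12.62] F [ 0.3  0.1 -0.2] gap 85.5 t 30.55
```

```bash
python3 -m jog '[[0,0,0.03,0,1],[0.001,-0.001,0.07,0,1],[0.001,-0.001,0.11,0,1],[0.002,-0.001,0.14,0,1],[0.002,-0.001,0.16,0,1],[0.002,-0.001,0.17,0,1],[0.002,-0.001,0.1735,0,1],[0.002,-0.001,0.1735,0,1],[0.002,-0.001,0.1735,0,1]]' 90; python3 - <<'E'
from h import *
d=r.snapshot('wrist'); cv2.imwrite('pics/w16.png',d['pixels'][:,:,::-1])
delta((585.1,241.3,141),-12.5)
E
```

```text
time: 31.45
tool_pos: [586.6, 241.8, 143.0]
tcp_rot: [-179.9, 0.8, -12.6]
ft_force: [-0.2, 0.3, -0.2]
finger_gap: 85.3
shift mm [-1.3  0.9  2. ] turn rad -0.0021 at [586.6 241.9 143. ] [-179.93    0.8   -12.62] F [ 0.4 -0.2 -0.2] gap 85.5 t 31.5
```

View pics/w16.png

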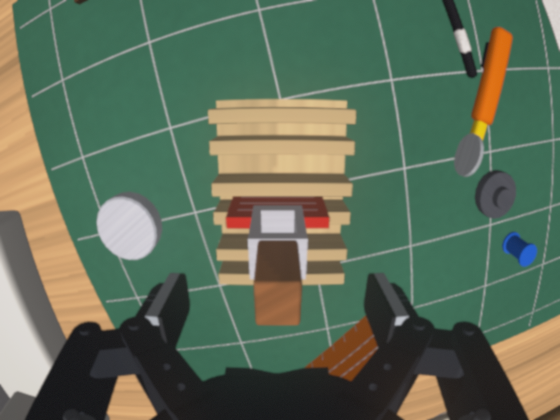

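```bash
python3 - <<'E'
from h import *
d=r.snapshot('wrist')
e=np.array([np.cos(np.radians(-12.5)),np.sin(np.radians(-12.5))])
im=d['pixels'][300:335,278].astype(int); print([tuple(v) for v in im[15:32]])
for p in((278,325),(278,285)):
  X=fonz(d,p,176); print(X,(X[:2]-r.sense()['tool_pos'][:2])@e)
print((fonz(d,(256,315),176)-fonz(d,(301,315),176))[:2])
E
```

```text
[(np.int64(153), np.int64(101), np.int64(65)), (np.int64(151), np.int64(101), np.int64(65)), (np.int64(151), np.int64(101), np.int64(66)), (np.int64(150), np.int64(100), np.int64(65)), (np.int64(150), np.int64(100), np.int64(66)), (np.int64(150), np.int64(100), np.int64(65)), (np.int64(150), np.int64(100), np.int64(65)), (np.int64(151), np.int64(101), np.int64(65)), (np.int64(150), np.int64(102), np.int64(65)), (np.int64(139), np.int64(103), np.int64(70)), (np.int64(111), np.int64(107), np.int64(78)), (np.int64(82), np.int64(110), np.int64(86)), (np.int64(71), np.int64(111), np.int64(89)), (np.int64(68), np.int64(112), np.int64(89)), (np.int64(69), np.int64(112), np.int64(90)), (np.int64(69), np.int64(112), np.int64(90)), (np.int64(69), np.int64(112), np.int64(90))]
[560.86058789 247.34179072 176.        ] -26.221553013252414
[585.80605706 241.80623975 176.        ] -0.6692785534324646
[ 5.10948875 22.71699674]
```

```bash
python3 - <<'E'
from h import *
d=r.snapshot('side');cv2.imwrite('pics/s17.png',cv2.resize(np.ascontiguousarray(d['pixels'][140:240,210:310,::-1]),None,fx=6,fy=6,interpolation=cv2.INTER_CUBIC))
d=r.snapshot('scene');cv2.imwrite('pics/c17.png',cv2.resize(np.ascontiguousarray(d['pixels'][200:320,270:390,::-1]),None,fx=5,fy=5,interpolation=cv2.INTER_CUBIC))
E
```

```text
(no output)
```

View pics/s17.png

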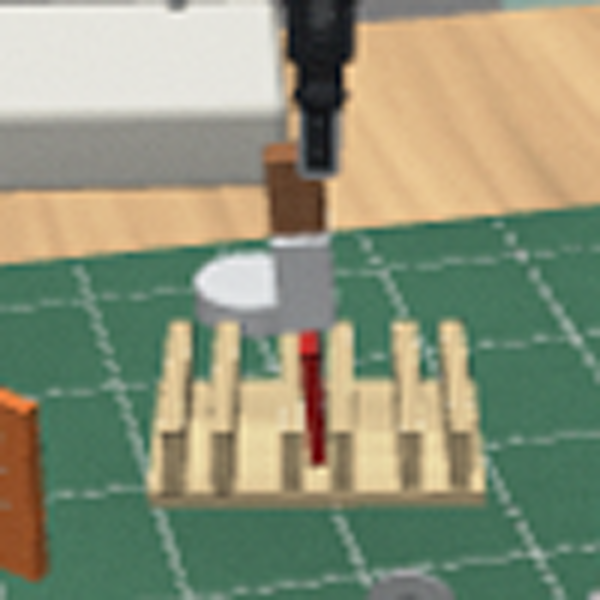

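View pics/c17.png

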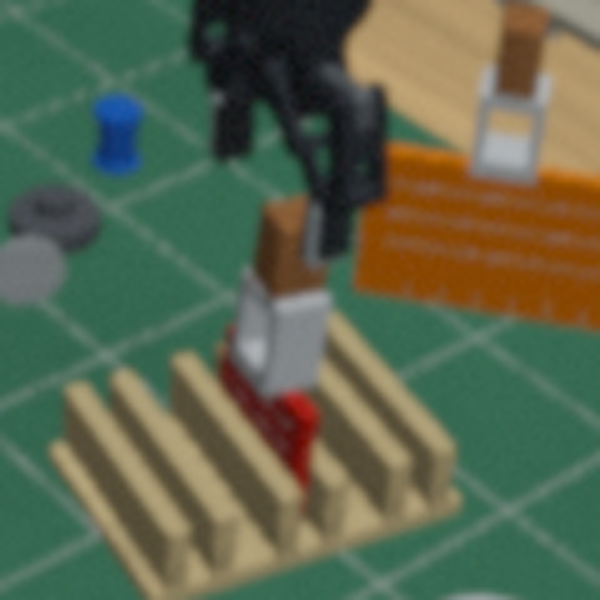

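Red is leaning about 4–5° towards the robot in its slot: handle at side crop (295,190), foot at (317,465). Its handle therefore sits about 10 mm behind the tool. I'll take it lightly, draw it upright, let go so it stands flat, then grip it properly.

```bash
python3 -m jog '[[-0.005,0,0.001,0,1],[-0.01,0.001,0.0015,0,0.8],[-0.01,0.001,0.0015,0,0.5],[-0.01,0.001,0.0015,0,0.3],[-0.01,0.001,0.0015,0,0.1],[-0.01,0.001,0.0015,0,0],[-0.01,0.001,0.0015,0,0],[-0.01,0.001,0.0015,0,0]]' 20; python3 -m jog '[[0.003,0,0,0,0],[0.006,0,0,0,0],[0.009,0,0,0,0],[0.009,0,0,0,0],[0.009,0,0,0,0]]' 20;  python3 - <<'E'
from h import *
d=r.snapshot('side');cv2.imwrite('pics/s18.png',cv2.resize(np.ascontiguousarray(d['pixels'][140:240,210:310,::-1]),None,fx=6,fy=6,interpolation=cv2.INTER_CUBIC))
delta((585.1,241.3,141),-12.5)
E
```

```text
time: 32.45
tool_pos: [576.3, 243.0, 141.1]
tcp_rot: [-180.0, 0.8, -12.6]
ft_force: [-0.4, 0.4, 1.2]
finger_gap: 23.4
time: 32.95
tool_pos: [585.2, 241.1, 141.0]
tcp_rot: [-179.9, 0.8, -12.6]
ft_force: [-1.3, 1.0, 2.0]
finger_gap: 23.0
shift mm [-0.1 -0.1  0. ] turn rad -0.002 at [585.2 241.2 141. ] [-179.94    0.83  -12.62] F [-0.   1.4  2.1] gap 23.3 t 33.0
```

View pics/s18.png

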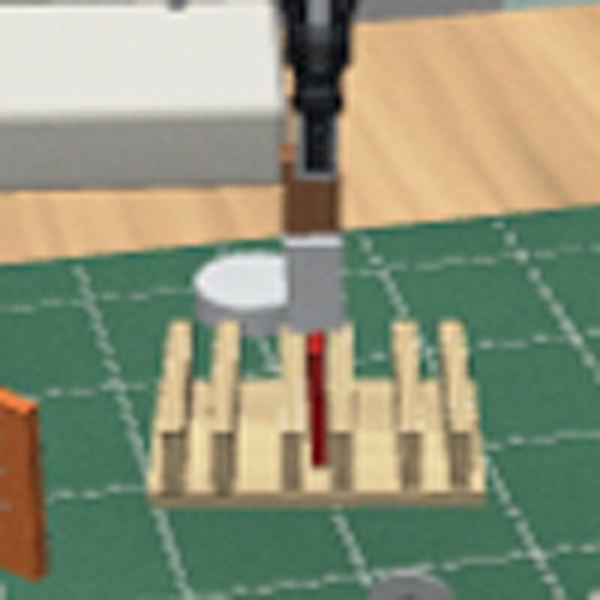

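It is upright now. Releasing to let it settle, then gripping firmly.

```bash
python3 -m jog '[[0,0,0,0,0.4],[0,0,0,0,0.5],[0,0,0,0,0.5],[0,0,0,0,0.5]]' 20;  python3 - <<'E'
from h import *
d=r.snapshot('side');cv2.imwrite('pics/s19.png',cv2.resize(np.ascontiguousarray(d['pixels'][140:240,210:310,::-1]),None,fx=6,fy=6,interpolation=cv2.INTER_CUBIC))
d=r.snapshot('wrist'); cv2.imwrite('pics/w19.png',d['pixels'][:,:,::-1])
delta((585.1,241.3,141),-12.5)
E
```

```text
time: 33.4
tool_pos: [585.1, 241.1, 140.9]
tcp_rot: [-180.0, 0.8, -12.6]
ft_force: [0.2, -0.4, -0.3]
finger_gap: 42.9
shift mm [-0.1 -0.2 -0.1] turn rad -0.002 at [585.1 241.1 140.9] [-179.95    0.83  -12.62] F [-0.  -0.5  0.8] gap 42.8 t 33.5
```

View pics/s19.png

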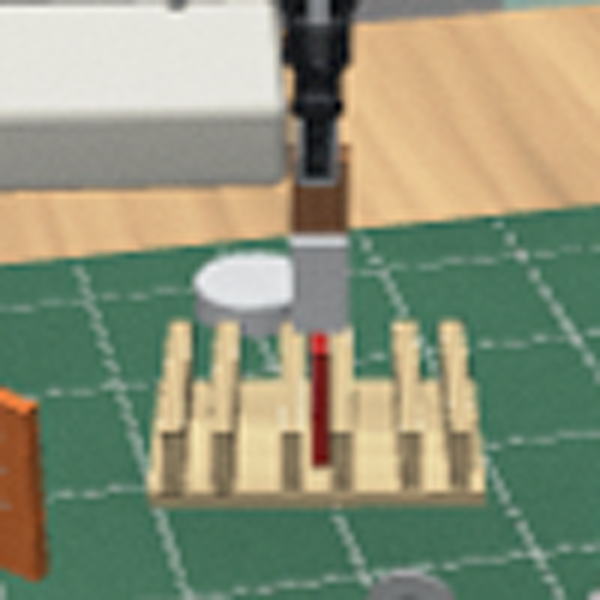

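View pics/w19.png

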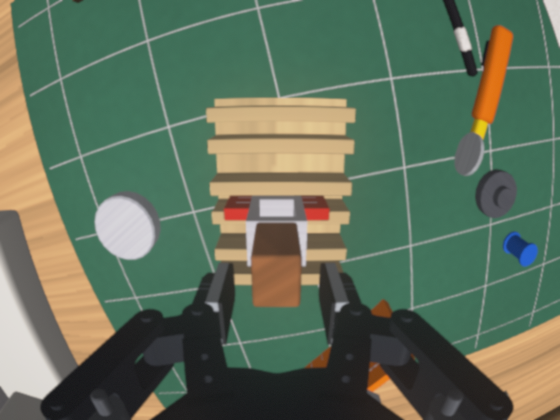

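Settled upright and central: handle (252–301, 225–306). Gripping and lifting.

```bash
python3 -m jog '[[0,0,0,0,0.3],[0,0,0,0,0.1],[0,0,0,0,0],[0,0,0,0,0],[0,0,0,0,0]]' 90; python3 -m jog '[[0,0,-0.01,0,0],[0,0,-0.03,0,0],[0,0,-0.06,0,0],[0,0,-0.1,0,0],[0,0,-0.145,0,0],[0,0,-0.162,0,0],[0,0,-0.162,0,0]]' 90; python3 - <<'E'
from h import *
d=r.snapshot('wrist'); cv2.imwrite('pics/w20.png',d['pixels'][:,:,::-1])
delta((428.9,-274.5,300),9.8)
E
```

```text
time: 34.0
tool_pos: [585.4, 241.3, 141.4]
tcp_rot: [-179.9, 0.8, -12.6]
ft_force: [0.2, 0.5, 3.6]
finger_gap: 20.9
time: 34.7
tool_pos: [589.0, 240.9, 308.1]
tcp_rot: [-179.7, 0.5, -12.6]
ft_force: [-0.0, 0.0, -2.1]
finger_gap: 21.3
shift mm [-42.8 537.5   3.9] turn rad -0.3913 at [588.1 240.6 304.8] [-179.85    0.66  -12.62] F [-0.6 -0.3 -2.9] gap 21.0 t 34.75
```

View pics/w20.png

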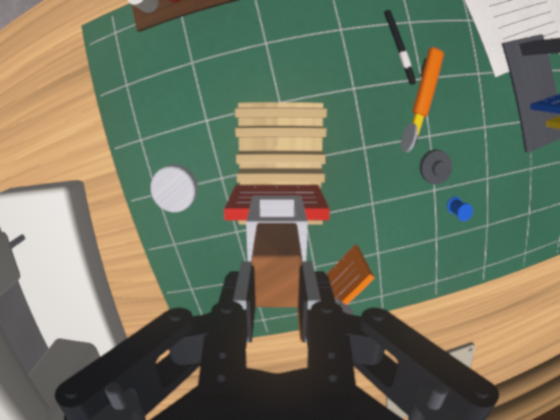

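```bash
python3 -m jog '[[-0.005,0.02,0,-0.01,0],[-0.015,0.06,0,-0.03,0],[-0.025,0.105,0,-0.06,0],[-0.035,0.15,0,-0.09,0],[-0.045,0.195,0,-0.12,0],[-0.055,0.24,0,-0.15,0],[-0.065,0.285,0,-0.19,0],[-0.07,0.325,0,-0.23,0],[-0.07,0.365,0,-0.26,0],[-0.065,0.405,0,-0.29,0],[-0.06,0.445,0,-0.33,0],[-0.05,0.485,0,-0.36,0],[-0.045,0.52,0.002,-0.391,0],[-0.043,0.538,0.004,-0.391,0],[-0.043,0.538,0.004,-0.391,0],[-0.043,0.538,0.004,-0.391,0],[-0.043,0.538,0.004,-0.391,0]]' 90; python3 -c "
from h import *
delta((468,-267.6,237.5),9.8)"
```

```text
time: 36.45
tool_pos: [428.4, -273.8, 298.8]
tcp_rot: [-179.5, 0.6, 9.8]
ft_force: [0.4, -0.7, -1.9]
finger_gap: 21.2
shift mm [40.7  1.2 60.9] turn rad 0.0004 at [ 428.4 -273.8  298.8] [-179.51    0.62    9.83] F [ 0.4 -0.7 -1.9] gap 21.2 t 36.45
```

```bash
python3 -m jog '[[0,0,0.02,0,0],[0,0.001,0.045,0,0],[0.01,0.001,0.058,0,0],[0.025,0.001,0.061,0,0],[0.04,0.001,0.061,0,0],[0.04,0.001,0.061,0,0],[0.04,0.001,0.061,0,0]]' 90; python3 -c "
from h import *
d=r.snapshot('wrist'); cv2.imwrite('pics/w21.png',d['pixels'][:,:,::-1])
delta((502.7,-262.2,237.5),9.8)"
```

```text
time: 37.15
tool_pos: [467.7, -266.8, 237.5]
tcp_rot: [-179.5, 0.6, 9.9]
ft_force: [-0.3, 0.3, -0.6]
finger_gap: 20.6
shift mm [35.7  1.2 -0.3] turn rad 0.0013 at [ 467.3 -267.1  237.6] [-179.52    0.63    9.88] F [ 0.  -0.3 -1.8] gap 21.0 t 37.2
```

View pics/w21.png

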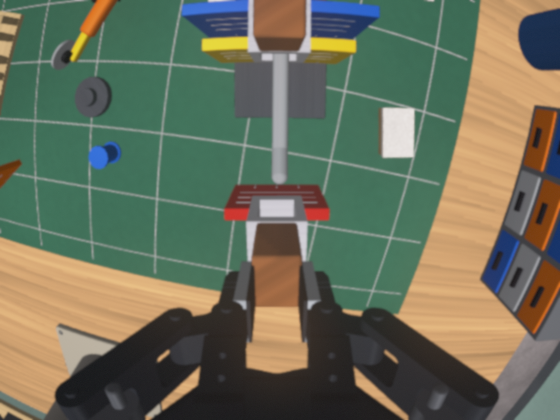

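Bar tip at col 279, eye at col 277. The planned +1.2 mm shift corrects that. Threading.

```bash
python3 -m jog '[[0.008,0.001,0,0.001,0],[0.016,0.0015,0,0.001,0],[0.024,0.0015,0,0.001,0],[0.03,0.0015,0,0.001,0],[0.035,0.0015,0,0.001,0],[0.035,0.0015,0,0.001,0]]' 90; python3 - <<'E'
from h import *
d=r.snapshot('wrist'); cv2.imwrite('pics/w22.png',d['pixels'][150:270,200:350,::-1].repeat(4,0).repeat(4,1))
delta((545,-255,237.7),9.8)
E
```

```text
time: 37.8
tool_pos: [502.6, -262.3, 237.0]
tcp_rot: [-179.5, 0.6, 9.9]
ft_force: [0.5, 0.2, -1.0]
finger_gap: 20.7
shift mm [43.3 -0.  -1.2] turn rad 0.0008 at [ 502.3 -262.4  237. ] [-179.5     0.64    9.85] F [-0.1 -0.1 -1.7] gap 20.8 t 37.85
```

View pics/w22.png

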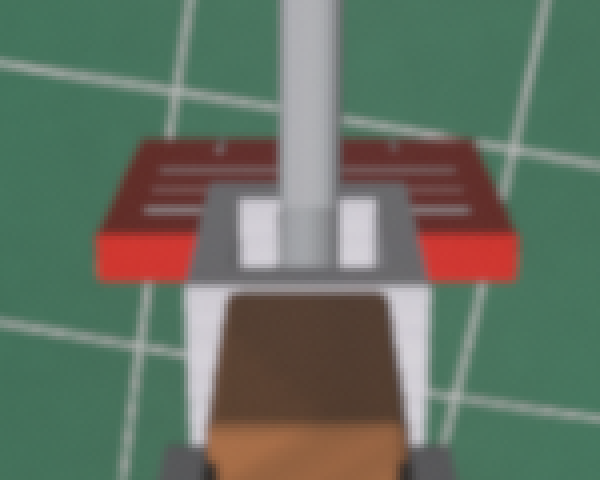

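```bash
python3 -m jog '[[0.006,0,-0.0005,0,0],[0.014,0,-0.0005,0,0],[0.022,0,-0.0005,0,0],[0.03,0,-0.0005,0,0],[0.038,0,-0.0005,0,0],[0.044,0,-0.0005,0,0],[0.046,0,-0.0005,0,0],[0.046,0,-0.0005,0,0]]' 90; python3 -m jog '[[0,0,0.004,0,0],[0,0,0.008,0,0],[0,0,0.011,0,0],[0,0,0.013,0,0],[0,0,0.013,0,0],[0,0,0.013,0,0]]' 90; python3 -m jog '[[0,0,0.001,0,0],[0,0,0.001,0,0],[0,0,0.001,0,0]]' 90
```

```text
time: 38.65
tool_pos: [547.8, -254.4, 236.8]
tcp_rot: [-179.5, 0.7, 9.9]
ft_force: [-0.3, 0.6, -2.2]
finger_gap: 21.0
time: 39.25
tool_pos: [547.6, -254.4, 223.8]
tcp_rot: [-179.5, 0.7, 9.9]
ft_force: [0.4, -0.1, -1.9]
finger_gap: 21.2
time: 39.55
tool_pos: [547.6, -254.4, 222.9]
tcp_rot: [-179.5, 0.7, 9.9]
ft_force: [0.3, 0.4, -1.7]
finger_gap: 21.3
```

```bash
python3 -m jog '[[0,0,0.001,0,0],[0,0,0.001,0,0],[0,0,0.001,0,0]]' 90; python3 -m jog '[[0,0,0.001,0,0],[0,0,0.001,0,0],[0,0,0.001,0,0]]' 90
```

```text
time: 39.85
tool_pos: [547.8, -254.5, 222.3]
tcp_rot: [-179.5, 0.6, 9.9]
ft_force: [0.1, 0.3, 2.1]
finger_gap: 20.9
time: 40.15
tool_pos: [548.0, -254.5, 222.2]
tcp_rot: [-179.6, 0.6, 9.9]
ft_force: [-1.6, 2.1, 4.9]
finger_gap: 21.0
```

Resting on the bar. Sliding to 3 mm short of contact, then in small steps.

```bash
python3 -m jog '[[0.004,0,-0.0005,0,0],[0.009,0,-0.0005,0,0],[0.013,0,-0.0005,0,0],[0.015,0,-0.0005,0,0],[0.015,0,-0.0005,0,0]]' 90; python3 -m jog '[[0.002,0,0,0,0],[0.003,0,0,0,0],[0.003,0,0,0,0]]' 90; python3 -m jog '[[0.001,0,0,0,0],[0.0025,0,0,0,0],[0.0025,0,0,0,0]]' 90
```

```text
time: 40.65
tool_pos: [563.1, -251.8, 222.3]
tcp_rot: [-179.5, 0.6, 9.9]
ft_force: [0.1, 0.7, -0.2]
finger_gap: 20.8
time: 40.95
tool_pos: [565.2, -251.6, 222.3]
tcp_rot: [-179.5, 0.7, 9.9]
ft_force: [-5.6, -1.4, 2.2]
finger_gap: 20.9
time: 41.25
tool_pos: [566.3, -251.7, 222.3]
tcp_rot: [-179.5, 0.9, 9.8]
ft_force: [-9.0, -0.8, 3.6]
finger_gap: 21.0
```

```bash
python3 -m jog '[[0.0015,0,0,0,0],[0.003,0,0,0,0],[0.003,0,0,0,0]]' 90; python3 -m jog '[[0.0025,0,-0.0003,0,0],[0.0025,0,-0.0003,0,0],[0.0025,0,-0.0003,0,0],[0.0025,0,-0.0003,0,0],[0.0025,0,-0.0003,0,0]]' 90;  python3 -c "
from h import *
d=r.snapshot('side');cv2.imwrite('pics/s23.png',cv2.resize(np.ascontiguousarray(d['pixels'][160:300,240:400,::-1]),None,fx=4,fy=4,interpolation=cv2.INTER_CUBIC))"
```

```text
time: 41.55
tool_pos: [567.3, -251.5, 222.3]
tcp_rot: [-179.5, 1.1, 9.8]
ft_force: [-12.2, -1.0, 4.7]
finger_gap: 21.1
time: 42.05
tool_pos: [567.5, -251.5, 222.4]
tcp_rot: [-179.4, 1.3, 9.7]
ft_force: [-12.6, -1.5, 4.3]
finger_gap: 21.0
```

View pics/s23.png

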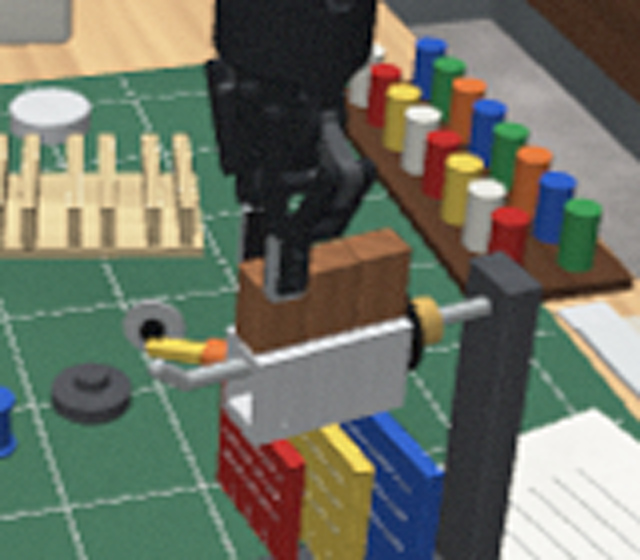

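All three are packed together under about 12.5 N. Easing off and releasing.

```bash
python3 -m jog '[[-0.001,0,0,0,0],[-0.0022,0,0,0,0],[-0.0022,0,0,0,0]]' 90; python3 -m jog '[[0,0,0,0,0.15],[0,0,0,0,0.3],[0,0,0,0,0.5],[0,0,0,0,0.7],[0,0,0,0,0.9],[0,0,0,0,1],[0,0,0,0,1]]' 90; python3 -m jog '[[0,0,-0.01,0,1],[0,0,-0.03,0,1],[0,0,-0.06,0,1],[0,0,-0.1,0,1],[0,0,-0.12,0,1],[0,0,-0.12,0,1],[0,0,-0.12,0,1],[0,0,-0.12,0,1]]' 90; python3 - <<'E'
from h import *
d=r.snapshot('side');cv2.imwrite('pics/s24.png',cv2.resize(np.ascontiguousarray(d['pixels'][160:320,230:400,::-1]),None,fx=3.6,fy=3.6,interpolation=cv2.INTER_CUBIC))
d=r.snapshot('wrist');cv2.imwrite('pics/w24.png',d['pixels'][:,:,::-1])
d=r.snapshot('scene');cv2.imwrite('pics/c24.png',d['pixels'][:,:,::-1])
E
```

```text
time: 42.4
tool_pos: [565.3, -251.9, 222.4]
tcp_rot: [-179.4, 1.3, 9.7]
ft_force: [-0.9, 1.4, -0.8]
finger_gap: 21.2
time: 43.1
tool_pos: [565.4, -251.9, 222.4]
tcp_rot: [-179.4, 1.3, 9.7]
ft_force: [0.3, -0.0, -0.5]
finger_gap: 85.2
time: 43.9
tool_pos: [567.9, -252.3, 340.9]
tcp_rot: [-179.4, 1.4, 9.7]
ft_force: [-0.2, 1.1, -0.7]
finger_gap: 85.4
```

View pics/s24.png

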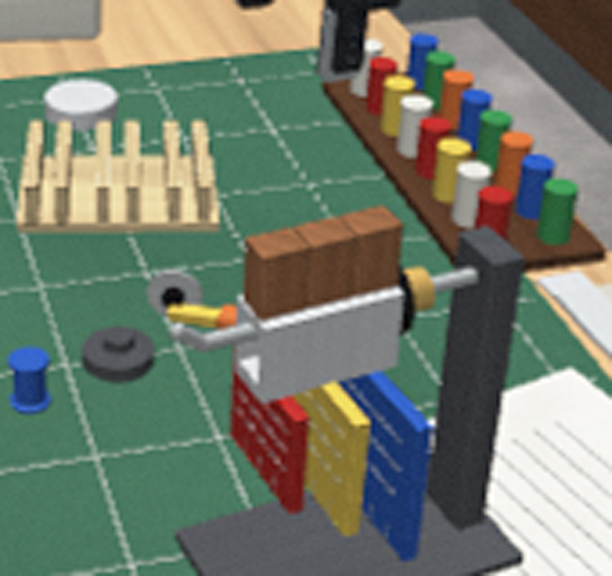

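View pics/w24.png

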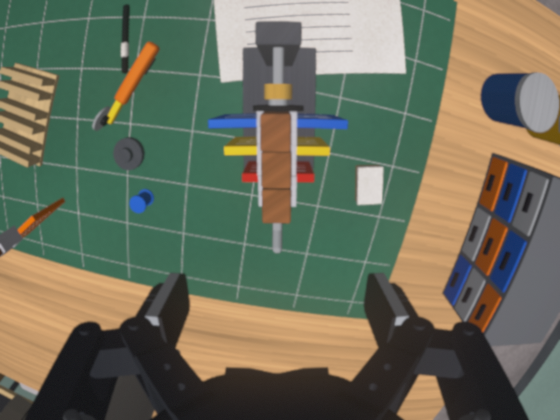

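View pics/c24.png

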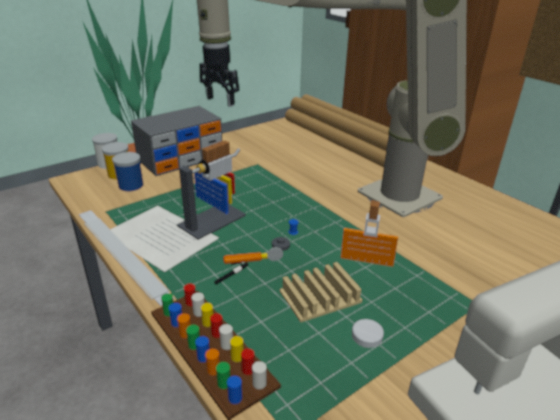

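```bash
python3 - <<'E'
import cv2,numpy as np
for f,(x0,y0,x1,y1) in (("scene",(360,200,402,270)),):
    for n in("scene0","c24"):
        im=cv2.cvtColor(cv2.imread(f"pics/{n}.png")[y0:y1,x0:x1],cv2.COLOR_BGR2HSV)
        m=cv2.inRange(im,(5,200,120),(15,255,255)); ys,xs=np.nonzero(m); print(n,xs.mean()+x0,ys.mean()+y0,len(xs),xs.max()+x0,ys.max()+y0)
from h import *
a=cv2.imread("pics/side0.png");b=r.snapshot('side')['pixels'][:,:,::-1]
for nm,(x0,y0,x1,y1) in dict(orange=(175,165,222,240),spoolweight=(228,245,275,280),chalk=(290,350,340,390)).items():
    print(nm,np.abs(a[y0:y1,x0:x1].astype(int)-b[y0:y1,x0:x1]).mean())
s=r.sense();print(s['time'],s['tool_pos'],s['qd'].round(2))
E
```

```text
scene0 377.77709611451945 249.67893660531698 489 396 264
c24 377.85299806576404 249.5725338491296 517 396 264
orange 5.100709219858156
spoolweight 4.456534954407295
chalk 4.754666666666667
44.1 [ 567.90051699 -252.33383653  341.03793699] [ 0.01 -0.16 -0.41  0.02 -0.01 -0.05]
```

Nothing else has moved, and the three templates hang flush against each other and the stop. Handing in.

```bash
python3 -c "
from bench import r
print(r.hand_in())"
```

```text
the job is handed in; nothing more can be done
None
```

The three templates are on the hook in the order asked: large blue, then medium yellow, then small red. I lowered each onto the bar, slid it back to the stop or the template behind it, and pressed it home at about 10 N (blue), 12.6 N (yellow) and 12.6 N (red). I eased off to under 4 N before letting go each time. The job took about 44 s.

**Last checks:** The final side and wrist pictures show the handles and bridges flush together against the black stop, with the open hand about 120 mm above them. In the pictures the orange look-alike, the spool and weight, and the chalk box are unchanged. I did not measure the cutter, marker or pin tin; they look undisturbed. No force reading at the end of a move went above about 14 N.

**What went wrong on the way:** By the time I came for red, it was leaning about 4–5° in its slot, for a reason I could not find. My first approach was about 10 mm off its handle, so I drew it upright with a light grip, let it settle, and gripped it again.

**What disagreed:** My first picks of the hook bar in the two camera views disagreed by up to 16 mm, because the post hid one of the points, so I measured it again. The tool also ended tilted by about 1.4° from the pressing.

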